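# Load a kiln tray with medallion blanks and flag the filled wells with sprung clips

## Task

Lay every round white plaster blank on the desk flat in a well of the kiln tray, one to a well and any well you like. Once all are in, flag the batch: take one sprung clip from the rack for each filled well and clip it, upright and well down, over the top edge of the tray's fence straight behind that well. Leave the spare clips on the rack, nothing on the fence behind empty wells, and the other things on the desk where they are.

Things in the scene. Friction and masses are not known exactly. Their poses are not given: they have to be found in the camera images.
- tray: kiln tray, fixed: brown board 124 x 404 mm, 14 mm thick, five round wells in a row (54 mm across, 6 mm deep, 80 mm apart); behind them an upright plywood fence 8 mm thick, top edge 50 mm above the desk, with a blue mark behind each well. Origin: centre of underside; +x from wells to fence, +y along the row; wells at x -20 mm, y -160, -80, 0, 80, 160 mm, fence's mid-plane at x 45 mm
- rack: clip rack, fixed: grey foot 70 x 240 mm, 12 mm thick, with an upright aluminium strip 8 mm thick, 240 mm long, top edge 50 mm above the desk, on which the five clips sit in a row. Origin: centre of the underside; +y along the strip, +x across it
- well0 (a point): centre of the floor of well 0 (8 mm above the desk, 6 mm below the board's top)
- edge0 (a point): point on the top edge of the tray's fence straight behind well 0; axes as the tray's
- well1 (a point): centre of the floor of well 1 (8 mm above the desk, 6 mm below the board's top)
- edge1 (a point): point on the top edge of the tray's fence straight behind well 1; axes as the tray's
- well2 (a point): centre of the floor of well 2 (8 mm above the desk, 6 mm below the board's top)
- edge2 (a point): point on the top edge of the tray's fence straight behind well 2; axes as the tray's
- well3 (a point): centre of the floor of well 3 (8 mm above the desk, 6 mm below the board's top)
- edge3 (a point): point on the top edge of the tray's fence straight behind well 3; axes as the tray's
- well4 (a point): centre of the floor of well 4 (8 mm above the desk, 6 mm below the board's top)
- edge4 (a point): point on the top edge of the tray's fence straight behind well 4; axes as the tray's
- blank0: round white plaster medallion blank, 50 mm across and 16 mm thick, 60 g, lying on the desk; may be absent. Origin: centre of its underside
- blank1: round white plaster medallion blank, 50 mm across and 16 mm thick, 60 g, lying on the desk; may be absent. Origin: centre of its underside
- blank2: round white plaster medallion blank, 50 mm across and 16 mm thick, 60 g, lying on the desk; may be absent. Origin: centre of its underside
- blank3: round white plaster medallion blank, 50 mm across and 16 mm thick, 60 g, lying on the desk; may be absent. Origin: centre of its underside
- blank4: round white plaster medallion blank, 50 mm across and 16 mm thick, 60 g, lying on the desk; may be absent. Origin: centre of its underside
- clip0: sprung clip like a big peg, 24 mm wide, 70 g, on the rack jaws down. Origin: midway between jaw tips; z up, it opens along x. Pin at z 32 mm (an edge enters 28 mm at most). Above it two orange handles, z 36 to 78 mm, 55 mm over their outsides at the top; squeezed along x to 30 mm (11 N, then a hard stop: hold with 20 N) they stand parallel, jaw tips 25 mm apart; let go, it grips
- clip1: sprung clip like a big peg, 24 mm wide, 70 g, on the rack jaws down. Origin: midway between jaw tips; z up, it opens along x. Pin at z 32 mm (an edge enters 28 mm at most). Above it two orange handles, z 36 to 78 mm, 55 mm over their outsides at the top; squeezed along x to 30 mm (11 N, then a hard stop: hold with 20 N) they stand parallel, jaw tips 25 mm apart; let go, it grips
- clip2: sprung clip like a big peg, 24 mm wide, 70 g, on the rack jaws down. Origin: midway between jaw tips; z up, it opens along x. Pin at z 32 mm (an edge enters 28 mm at most). Above it two orange handles, z 36 to 78 mm, 55 mm over their outsides at the top; squeezed along x to 30 mm (11 N, then a hard stop: hold with 20 N) they stand parallel, jaw tips 25 mm apart; let go, it grips
- clip3: sprung clip like a big peg, 24 mm wide, 70 g, on the rack jaws down. Origin: midway between jaw tips; z up, it opens along x. Pin at z 32 mm (an edge enters 28 mm at most). Above it two orange handles, z 36 to 78 mm, 55 mm over their outsides at the top; squeezed along x to 30 mm (11 N, then a hard stop: hold with 20 N) they stand parallel, jaw tips 25 mm apart; let go, it grips
- clip4: sprung clip like a big peg, 24 mm wide, 70 g, on the rack jaws down. Origin: midway between jaw tips; z up, it opens along x. Pin at z 32 mm (an edge enters 28 mm at most). Above it two orange handles, z 36 to 78 mm, 55 mm over their outsides at the top; squeezed along x to 30 mm (11 N, then a hard stop: hold with 20 N) they stand parallel, jaw tips 25 mm apart; let go, it grips
- jar: black jar with yellow lid, 64 mm across, 85 mm high, a bystander; origin under its centre
- tape: roll of tape lying flat, 54 mm across with an open middle, 18 mm high, a bystander (not a blank); origin under its centre
Not all that is in view belongs to the job. Leave any green or pink look-alike of the clip0 alone.

How it is judged:
By the outcome, as a careful person would: the job done as asked, in the order asked, and still so for the second after the job is handed in, with the robot touching nothing.
Of blank0, blank1, blank2, blank3, blank4 only 3 to 5 are there at a start; the rules pass over those that are not, and their reading is None.
At some moment in a run one of blank0, blank1, blank2, blank3, blank4 may be knocked a few centimetres aside while the robot is not near it.
It also fails if it takes over 210 s, if anything falls off the work surface, if the arm or the gripper's body presses on something with over 40 N, if the wrist force passes 120 N, or if a joint passes its speed limit or range.

## Robot

A 6-joint arm with a two-finger parallel gripper is mounted at the origin on the work surface. World frame = base frame: x ahead of the robot, y to its left, z up, the work surface at z = 0. Lengths are in m, angles in rad, forces in N, time in s.
With the tool pointing down it reaches from about 0.275 to 0.725 m from the base axis. Payload 5.6 kg.
Tool frame: the origin (TCP) lies on the front face of the gripper's body, between the roots of the fingers; the fingertips stand 73 mm ahead of it and the grasp point (between the pads) lies 54 mm ahead of it; z points along the fingers, x is the direction in which the jaws open and shut, and the axes are right-handed (so a half turn about z gives the same grasp; the last joint's range is limited). The gripper opens to 85 mm and grips with 20 to 120 N. Pads are 22 mm wide; open, the fingers measure 114 mm over their backs; the gripper's body (76 mm by 85 mm) begins 54 mm behind the grasp point. The pads swing forward as they close: fully open they stand 13 mm farther back than shut.
Start: joints at [1.6, 0.255, 0.108, 0, -1.424, -0.285], TCP at [0.139, 0.532, 0.304] pointing down, gripper open.
Joint ranges: [-2.95, 2.95], [-1.21, 1.97], [-1.09, 1.5], [-2.87, 1.71], [-2.94, -0.07], [-3.05, 3.05]. Speed limits (rad/s): [2.57, 2.57, 3.14, 3.14, 3.14, 3.14].

## Interface

Orientations are given as a unit quaternion [x, y, z, w].
In Python, from bench import arm gives the robot as it stands.
- The arm moves only by the tool carry_out, never from a script. Its argument "series" is a list of rows, each a list of 4 numbers: the shift along the tool's x, y, z in mm, then the turn about the tool's z in degrees. A call has 1 to 20 rows; each row shifts and turns the commanded pose from where the row before left it, along the tool's axes as they then stand; what a row does not reach is not made up. A row lasts 1/12 s, in which the tool goes at most 41.7 mm and 7.16 degrees, less where a joint would pass 70% of its speed; a pose out of reach is approached as far as the arm can. A call with a gripper value outside its range is refused whole. "fingers" is the finger opening in mm, from 0 to 85.4, set as the call begins (left out, the last holds). The fingers move at their own pace and stop on an object; "grip_force" is the grip in N (left out, the last holds). Time passes only in rows, so rows that do not move let the fingers close. It gives the time, the measured TCP pose, the force and the opening at its end, in the units of the state.
- arm.read_state(): the state, without advancing time (a new reading comes with each control period).
- arm.camera(name): name is "scene" or "top" or "wrist"; returns the picture (420x560x3 uint8, red, green, blue); there is no depth.
- arm.get_calibration(name): a dict with "fx", "fy", "cx", "cy" (pixels), "D" ([k1, k2, p1, p2, k3] as OpenCV has them; the pictures are not rectified), "world_from_camera" (4x4, takes a point from camera to world coordinates); the wrist camera has in their place "hand_eye" (4x4, takes a point from camera to tool coordinates, whose origin is the TCP and whose axes are the tool frame's). Camera axes: x right, y down, z forward; pixel columns grow to the right and rows downward; lengths in m; the calibration is good to about 2 mm. A picture is of the moment at which its call begins: read the wrist's pose just before it. get_calibration takes no time and is no camera call.
- arm.close_job(): hands the job in, once; it reports no verdict.
The state is a dict: "time": time; "qpos": joint angles; "qd": joint speeds; "tau": joint torques, N m; "ee_pos": TCP position; "eef_rot": TCP orientation; "wrist_force": force on the tool from outside, world axes, zero at the start; "wrist_torque": the same for the moment, N m; "width": finger opening in m.
Only numpy, scipy, OpenCV 4.12 (cv2) and the standard library are available. Lean on these libraries where they do the work, as an engineer would, in place of code of your own. Each camera call takes 0.05 s, during which the arm holds its last target.

## Working session

There is one attempt and no reset: what is moved stays moved. The work goes in short steps, Python scripts to look and compute and a tool call to move; the robot and the scene stay as the last step left them, time stands still between calls to the robot, and variables do not carry over. Pictures are saved under pics/ and viewed, and the job is handed in when it is done.

Besides the shell and the picture viewer there is one more tool, called after ">>>" as name(argument=value, ...), one argument or row to a line, values as JSON. carry_out: Moves the arm, as the interface text tells. Its arguments: {"type":"object","properties":{"series":{"type":"array"},"fingers":{"type":"number"},"grip_force":{"type":"number"}},"required":["series"]}

```bash
ls; mkdir -p pics; python3 - <<'E'
from bench import arm
import cv2
print(arm.read_state())
for n in ["scene","top","wrist"]:
    print(n,arm.get_calibration(n))
    cv2.imwrite(f"pics/a_{n}.png",arm.camera(n)[:,:,::-1])
E
```

```text
pics
{'time': 0.0, 'qpos': array([ 1.59964789e+00,  2.55745105e-01,  1.07016681e-01, -4.77141413e-04,
       -1.42386448e+00, -2.84573552e-01]), 'qd': array([-1.06207564e-03, -2.95940756e-05, -1.05093022e-03,  1.16732635e-03,
        1.53973292e-03, -9.65883988e-04]), 'tau': array([-3.55561554e-06, -3.86627948e+01,  2.37938082e+01,  5.36490083e+00,
       -6.07953887e-03, -2.61936563e-06]), 'ee_pos': array([0.13898021, 0.5317944 , 0.30300108]), 'eef_rot': array([-6.11141298e-01,  7.91520973e-01, -5.87769166e-04, -7.19120109e-04]), 'wrist_force': array([-0.11339108,  1.27483748,  0.74627414]), 'wrist_torque': array([ 0.00015823, -0.0247896 ,  0.0007965 ]), 'width': 0.0852190525165948}
scene {'fx': 484.7333618644309, 'fy': 484.7333618644309, 'cx': 289.18880964409743, 'cy': 211.1461744653498, 'D': array([-0.00888769,  0.        ,  0.        ,  0.        ,  0.        ]), 'world_from_camera': array([[ 0.63478232,  0.40385037, -0.65875358,  1.2596307 ],
       [ 0.77262307, -0.34304824,  0.53420174, -0.60381803],
       [-0.01024669, -0.84807003, -0.52978507,  0.63049083],
       [ 0.     
[... 337 characters left out ...]
302454,  0.00907689, -0.04370977],
       [-0.00851921, -0.15030911, -0.98860234,  1.06336271],
       [ 0.        ,  0.        ,  0.        ,  1.        ]])}
wrist {'fx': 358.5735386796783, 'fy': 358.5735386796783, 'cx': 279.58459776149385, 'cy': 207.85293584266515, 'D': array([-0.00503152,  0.        ,  0.        ,  0.        ,  0.        ]), 'hand_eye': array([[ 9.99999965e-01,  2.46250727e-04,  9.47292377e-05,
         3.08408491e-04],
       [-2.63141969e-04,  9.56996709e-01,  2.90098656e-01,
        -7.45196963e-02],
       [-1.92185637e-05, -2.90098671e-01,  9.56996740e-01,
        -7.04293699e-02],
       [ 0.00000000e+00,  0.00000000e+00,  0.00000000e+00,
         1.00000000e+00]])}
```

View pics/a_top.png

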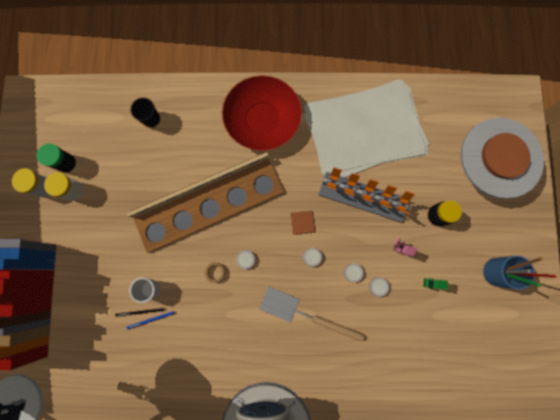

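View pics/a_scene.png

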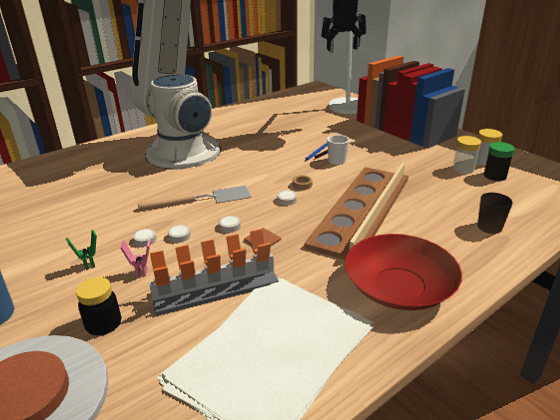

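View pics/a_wrist.png

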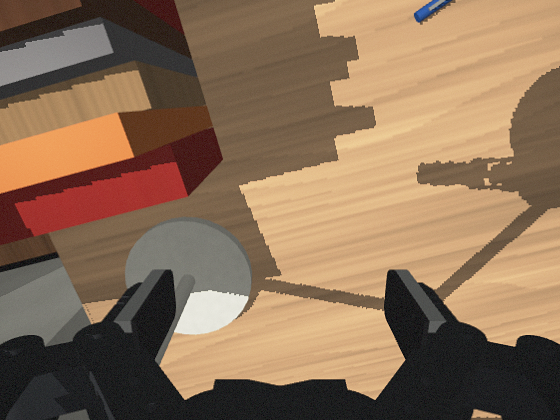

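```bash
cat > h.py <<'E'
import numpy as np, cv2
from scipy.spatial.transform import Rotation as R
from bench import arm
def W(n,st=None):
    c=arm.get_calibration(n)
    K=np.array([[c['fx'],0,c['cx']],[0,c['fy'],c['cy']],[0,0,1]])
    if n=='wrist':
        T=np.eye(4);T[:3,:3]=R.from_quat(st['eef_rot']).as_matrix();T[:3,3]=st['ee_pos']
        T=T@c['hand_eye']
    else: T=c['world_from_camera']
    return K,c['D'],T
def unproj(n,uv,z,st=None):
    K,D,T=W(n,st)
    p=cv2.undistortPoints(np.array(uv,float).reshape(-1,1,2),K,D).reshape(-1,2)
    d=np.c_[p,np.ones(len(p))]@T[:3,:3].T
    return T[:3,3]+d*((z-T[2,3])/d[:,2:])
def proj(n,P,st=None):
    K,D,T=W(n,st)
    Ti=np.linalg.inv(T)
    return cv2.projectPoints(np.array(P,float).reshape(-1,1,3),cv2.Rodrigues(Ti[:3,:3])[0],Ti[:3,3],K,D)[0].reshape(-1,2)
def frame(x,y,th,P):
    c,s=np.cos(th),np.sin(th);P=np.array(P,float).reshape(-1,3)
    return np.c_[x+c*P[:,0]-s*P[:,1],y+s*P[:,0]+c*P[:,1],P[:,2]]
E
python3 - <<'E'
import cv2
i=cv2.imread('pics/a_top.png')
cv2.imwrite('pics/c1.png',cv2.resize(i[140:300,120:300],None,fx=4,fy=3.6,interpolation=cv2.INTER_CUBIC)[:600,:800])
cv2.imwrite('pics/c2.png',cv2.resize(i[150:300,300:480],None,fx=4,fy=4,interpolation=cv2.INTER_CUBIC))
from h import *
print(unproj('top',[(246,259),(313,257),(354,273),(380,287),(216,271)],.016).round(3))
print(unproj('top',[(156,232),(183,220),(210,208),(237,196),(264,184)],.008).round(3))
E
```

```text
[[ 0.432  0.055  0.016]
 [ 0.438 -0.123  0.016]
 [ 0.396 -0.232  0.016]
 [ 0.36  -0.299  0.016]
 [ 0.4    0.134  0.016]]
[[0.504 0.302 0.008]
 [0.537 0.229 0.008]
 [0.57  0.156 0.008]
 [0.604 0.083 0.008]
 [0.638 0.009 0.008]]
```

View pics/c1.png

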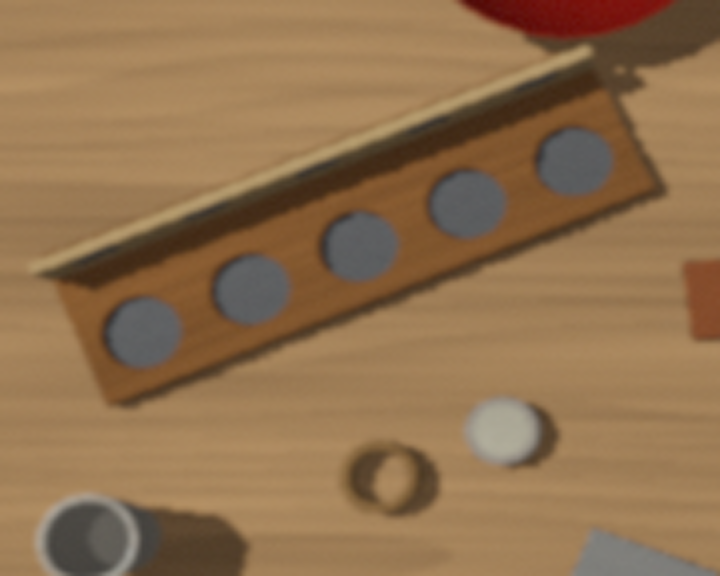

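View pics/c2.png

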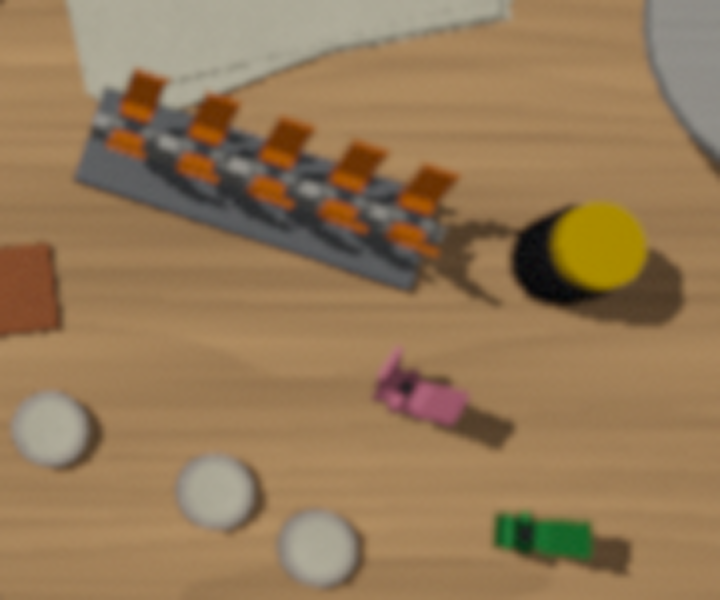

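```bash
cat >> h.py <<'E'
def plan(x,y,z,yawdeg,st=None):
    """print shift in tool axes (after turn) and turn to reach TCP pose"""
    st=st or arm.read_state()
    M=R.from_quat(st['eef_rot']).as_matrix()
    yaw=np.degrees(np.arctan2(M[1,0],M[0,0]))
    turn=-(yawdeg-yaw); turn=(turn+180)%360-180
    a=np.radians(yawdeg)
    Rt=np.array([[np.cos(a),np.sin(a),0],[np.sin(a),-np.cos(a),0],[0,0,-1]])
    d=(np.array([x,y,z])-st['ee_pos'])*1000
    print('t %.2f q6 %.2f tcp'%(st['time'],st['qpos'][5]),st['ee_pos'].round(4),'yaw %.1f'%yaw,'w %.1f'%(st['width']*1e3),'F',st['wrist_force'].round(1))
    print('  turn %.1f then tool shift'%turn,(Rt.T@d).round(1))
E
python3 - <<'E'
from h import *
plan(.432,.055,.25,24.6);plan(.432,.055,.25,-155.4)
E
```

```text
t 0.15 q6 -0.28 tcp [0.139  0.5319 0.3032] yaw -104.7 w 85.0 F [-0.1 -0.8  0.3]
  turn -129.3 then tool shift [ 67.9 555.5  53.2]
t 0.15 q6 -0.28 tcp [0.139  0.5319 0.3032] yaw -104.7 w 85.0 F [-0.1 -0.8  0.3]
  turn 50.7 then tool shift [ -67.9 -555.5   53.2]
```

```bash
python3 - <<'E'
from h import *
plan(.57,.13,.30,-155.4)
E
```

```text
t 0.15 q6 -0.28 tcp [0.139  0.5319 0.3032] yaw -104.7 w 85.0 F [-0.1 -0.8  0.3]
  turn 50.7 then tool shift [-224.6 -544.8    3.2]
```

>>> carry_out(
  series=[
    [0, 0, 0, 6.34],
    [0, 0, 0, 6.34],
    [0, 0, 0, 6.34],
    [0, 0, 0, 6.34],
    [0, 0, 0, 6.34],
    [0, 0, 0, 6.34],
    [0, 0, 0, 6.34],
    [0, 0, 0, 6.34],
  ],
)

```text
time: 0.82
ee_pos: [0.1391, 0.532, 0.3035]
eef_rot: [-0.211, 0.978, -0.0, -0.0]
wrist_force: [0.5, -0.6, -0.2]
width: 0.0851
```

>>> carry_out(
  series=[
    [-11.2, -27.2, 0, 0],
    [-11.2, -27.2, 0, 0],
    [-11.2, -27.2, 0, 0],
    [-11.2, -27.2, 0, 0],
    [-11.2, -27.2, 0, 0],
    [-11.2, -27.2, 0, 0],
    [-11.2, -27.2, 0, 0],
    [-11.2, -27.2, 0, 0],
    [-11.2, -27.2, 0, 0],
    [-11.2, -27.2, 0, 0],
    [-11.2, -27.2, 0, 0],
    [-11.2, -27.2, 0, 0],
    [-11.2, -27.2, 0, 0],
    [-11.2, -27.2, 0, 0],
    [-11.2, -27.2, 0, 0],
    [-11.2, -27.2, 0, 0],
    [-11.2, -27.2, 0, 0],
    [-11.2, -27.2, 0, 0],
    [-11.2, -27.2, 0, 0],
    [0, 0, 0, 0],
  ],
)

```text
time: 2.48
ee_pos: [0.5503, 0.1478, 0.3027]
eef_rot: [-0.211, 0.977, -0.001, -0.001]
wrist_force: [-0.8, -0.0, -0.8]
width: 0.0857
```

```bash
cat >> h.py <<'E'
def snap(n,f):
    import pickle
    st=arm.read_state(); im=arm.camera(n)[:,:,::-1].copy()
    cv2.imwrite(f'pics/{f}.png',im); pickle.dump(st,open(f'pics/{f}.pkl','wb'))
    return st,im
E
python3 - <<'E'
from h import *
st,im=snap('wrist','b1')
plan(.57,.13,.30,-155.4,st)
E
```

```text
t 2.48 q6 -0.11 tcp [0.5503 0.1478 0.3027] yaw -155.6 w 85.7 F [-0.8 -0.  -0.8]
  turn -0.2 then tool shift [-10.5 -24.4   2.7]
```

View pics/b1.png

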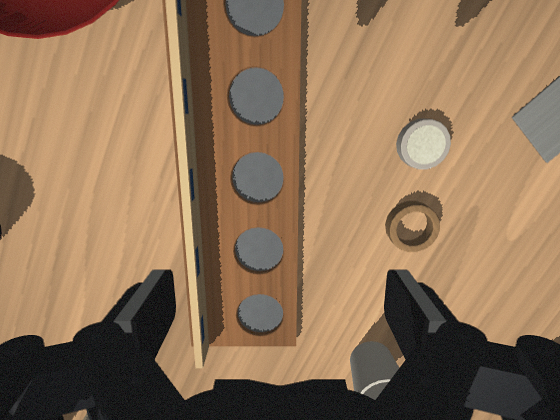

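```bash
cat > tray.py <<'E'
from h import *
import sys,pickle
from scipy.optimize import minimize
f=sys.argv[1]; cam=sys.argv[2]
im=cv2.imread(f'pics/{f}.png'); st=pickle.load(open(f'pics/{f}.pkl','rb'))
hsv=cv2.cvtColor(im,cv2.COLOR_BGR2HSV)
g=((hsv[...,1]<60)&(hsv[...,2]>60)&(hsv[...,2]<170)).astype(np.uint8)
x0=np.array([.571,.156,.429]) if len(sys.argv)<4 else np.array(eval(sys.argv[3]))
a=np.linspace(0,2*np.pi,60)
def poly(p,y,z):
    return proj(cam,frame(*p,np.c_[-.02+.027*np.cos(a),y+.027*np.sin(a),z+0*a]),st)
S=8
def cents(p):
    out=[]
    for y in (-.16,-.08,0,.08,.16):
        A=poly(p,y,.008).astype(np.float32);B=poly(p,y,.014).astype(np.float32)
        ar,I=cv2.intersectConvexConvex(A,B)
        m=cv2.moments(I); out.append((m['m10']/m['m00'],m['m01']/m['m00'],m['m00']))
    return np.array(out)
# tray origin: wells at -20
p=x0.copy(); p[:2]-= np.array([np.cos(p[2]),np.sin(p[2])])*-.02
n,l,s,c=cv2.connectedComponentsWithStats(cv2.morphologyEx(g,cv2.MORPH_OPEN,np.ones((3,3))))
for it in range(4):
    C=cents(p); src=[];
    for k,q in enumerate(C):
        j=[i for i in range(1,n) if np.hypot(*(c[i]-q[:2]))<15 and .85<s[i,4]/q[2]<1.15]
        if len(j)==1: src.append((k,c[j[0]],s[j[0],4]/q[2]))
    def cost(v):
        C=cents(v); return sum(np.sum((C[k,:2]-q)**2) for k,q,_ in src)
    r=minimize(cost,p,method='Nelder-Mead',options=dict(xatol=1e-6,fatol=1e-4,initial_simplex=[p]+[p+d for d in np.diag([.005,.005,.02])]))
    p=r.x
C=cents(p)
print('tray',p.round(4),'deg',np.degrees(p[2]).round(2))
for k,q,rr in src: print(k,'resid px',(q-C[k,:2]).round(2),'area ratio %.2f'%rr)
print('wells',frame(*p,[(-.02,y,.008) for y in (-.16,-.08,0,.08,.16)]).round(4).tolist())
E
python3 tray.py b1 wrist; python3 - <<'E'
import pickle,cv2
im=cv2.imread('pics/a_top.png');pickle.dump(None,open('pics/a_top.pkl','wb'))
E
python3 tray.py a_top top
```

```text
Traceback (most recent call last):
  File "tray.py", line 24, in <module>
    C=cents(p); src=[];
  File "tray.py", line 18, in cents
    m=cv2.moments(I); out.append((m['m10']/m['m00'],m['m01']/m['m00'],m['m00']))
                                  ~~~~~~~~^~~~~~~~~
ZeroDivisionError: float division by zero
Traceback (most recent call last):
  File "tray.py", line 24, in <module>
    C=cents(p); src=[];
  File "tray.py", line 18, in cents
    m=cv2.moments(I); out.append((m['m10']/m['m00'],m['m01']/m['m00'],m['m00']))
                                  ~~~~~~~~^~~~~~~~~
ZeroDivisionError: float division by zero
```

```bash
sed -i 's/np.linspace(0,2\*np.pi,60)/np.linspace(0,2*np.pi,60,endpoint=False)/; s/A=poly(p,y,.008).astype(np.float32);B=poly(p,y,.014).astype(np.float32)/A=cv2.convexHull(poly(p,y,.008).astype(np.float32));B=cv2.convexHull(poly(p,y,.014).astype(np.float32))/' tray.py
python3 tray.py b1 wrist;python3 tray.py a_top top
```

```text
Traceback (most recent call last):
  File "tray.py", line 30, in <module>
    r=minimize(cost,p,method='Nelder-Mead',options=dict(xatol=1e-6,fatol=1e-4,initial_simplex=[p]+[p+d for d in np.diag([.005,.005,.02])]))
  File "tray.py", line 29, in cost
    C=cents(v); return sum(np.sum((C[k,:2]-q)**2) for k,q,_ in src)
  File "tray.py", line 16, in cents
    A=cv2.convexHull(poly(p,y,.008).astype(np.float32));B=cv2.convexHull(poly(p,y,.014).astype(np.float32))
                                                                         ~~~~^^^^^^^^^^
  File "tray.py", line 11, in poly
    return proj(cam,frame(*p,np.c_[-.02+.027*np.cos(a),y+.027*np.sin(a),z+0*a]),st)
  File "h.py", line 18, in proj
    K,D,T=W(n,st)
          ~^^^^^^
  File "h.py", line 5, in W
    c=arm.get_calibration(n)
ValueError: time passes only in moves, steps and waits
Traceback (most recent call last):
  File "tray.py", line 30, in <module>
    r=minimize(cost,p,method='Nelder-Mead',options=dict(xatol=1e-6,fatol=1e-4,initial_simplex=[p]+[p+d for d in np.diag([.005,.005,.02])]))
  File "tray.py", line 29, in cost
    C=cents(v); return sum(np.sum((C[k,:2]-q)**2) for k,q,_ in src)
  File "tray.py", line 16, in cents
    A=cv2.convexHull(poly(p,y,.008).astype(np.float32));B=cv2.convexHull(poly(p,y,.014).astype(np.float32))
                     ~~~~^^^^^^^^^^
  File "tray.py", line 11, in poly
    return proj(cam,frame(*p,np.c_[-.02+.027*np.cos(a),y+.027*np.sin(a),z+0*a]),st)
  File "h.py", line 18, in proj
    K,D,T=W(n,st)
          ~^^^^^^
  File "h.py", line 5, in W
    c=arm.get_calibration(n)
ValueError: time passes only in moves, steps and waits
```

Too many calibration calls; cache them.

```bash
sed -i "s/    c=arm.get_calibration(n)/    c=cal(n)/" h.py; sed -i '4i import functools\n@functools.lru_cache(None)\ndef cal(n): return arm.get_calibration(n)' h.py
python3 tray.py b1 wrist;python3 tray.py a_top top
```

```text
tray [0.5876 0.1664 0.427 ] deg 24.46
1 resid px [-0.04  0.06] area ratio 0.91
2 resid px [ 0.04 -0.08] area ratio 0.91
3 resid px [ 0.07 -0.02] area ratio 0.93
4 resid px [-0.06  0.05] area ratio 0.94
wells [[0.6357, 0.0125, 0.008], [0.6026, 0.0853, 0.008], [0.5694, 0.1581, 0.008], [0.5363, 0.2309, 0.008], [0.5032, 0.3037, 0.008]]
tray [0.588  0.1656 0.4249] deg 24.35
0 resid px [0.1 0. ] area ratio 0.92
1 resid px [ 0.01 -0.01] area ratio 0.91
2 resid px [-0.04 -0.05] area ratio 0.92
3 resid px [-0.07 -0.01] area ratio 0.92
4 resid px [0.01 0.06] area ratio 0.94
wells [[0.6357, 0.0116, 0.008], [0.6027, 0.0845, 0.008], [0.5698, 0.1573, 0.008], [0.5368, 0.2302, 0.008], [0.5038, 0.3031, 0.008]]
```

```bash
cat > blanks.py <<'E'
from h import *
import sys,pickle
f=sys.argv[1]; cam=sys.argv[2]
if len(sys.argv)>3: snap(cam,f)
im=cv2.imread(f'pics/{f}.png'); st=pickle.load(open(f'pics/{f}.pkl','rb'))
hsv=cv2.cvtColor(im,cv2.COLOR_BGR2HSV)
g=((hsv[...,1]<60)&(hsv[...,2]>115)).astype(np.uint8)
a=np.linspace(0,2*np.pi,60,endpoint=False)
n,l,s,c=cv2.connectedComponentsWithStats(cv2.morphologyEx(g,cv2.MORPH_OPEN,np.ones((3,3))))
for i in range(1,n):
    if s[i,4]<100: continue
    p=unproj(cam,c[i],.008,st)[0]
    if s[i,0]<=1 or s[i,1]<=1 or s[i,0]+s[i,2]>=559: continue
    for z0 in ((0,) ):
      for it in range(6):
        q=np.vstack([proj(cam,np.c_[p[0]+.025*np.cos(a),p[1]+.025*np.sin(a),z+0*a],st) for z in (z0,z0+.016)])
        m=cv2.moments(cv2.convexHull(q.astype(np.float32)))
        cc=np.array([m['m10']/m['m00'],m['m01']/m['m00']])
        p=p+unproj(cam,c[i],.008,st)[0]-unproj(cam,cc,.008,st)[0]
    ok=.8<s[i,4]/m['m00']<1.2
    if ok or cam=='wrist': print(c[i].round(1),'area %d/%d'%(s[i,4],m['m00']),p[:2].round(4),'' if ok else 'NO')
E
python3 blanks.py a_top top; python3 blanks.py b1 wrist
```

```text
[312.1 256.7] area 270/284 [ 0.4391 -0.1214] 
[245.2 259.3] area 265/285 [0.4315 0.0574] 
[353.4 272.5] area 276/298 [ 0.3977 -0.231 ] 
[379.  286.5] area 286/309 [ 0.3608 -0.2984] 
[424.4 144.2] area 2016/2260 [0.4301 0.0589] 
[244.6 251.4] area 169/1760 [0.5495 0.2415] NO
[373.5 384.7] area 102/1424 [0.3327 0.3421] NO
```

```bash
python3 - <<'E'
from h import *
plan(.4305,.0585,.20,-155.5)
E
```

```text
t 2.53 q6 -0.11 tcp [0.5491 0.1492 0.3028] yaw -155.6 w 85.0 F [0.2 0.7 0.5]
  turn -0.1 then tool shift [145.5 -33.4 102.8]
```

>>> carry_out(
  series=[
    [14.5, -3.3, 10.3, 0],
    [14.5, -3.3, 10.3, 0],
    [14.5, -3.3, 10.3, 0],
    [14.5, -3.3, 10.3, 0],
    [14.5, -3.3, 10.3, 0],
    [14.5, -3.3, 10.3, 0],
    [14.5, -3.3, 10.3, 0],
    [14.5, -3.3, 10.3, 0],
    [14.5, -3.3, 10.3, 0],
    [14.5, -3.3, 10.3, 0],
    [0, 0, 0, 0],
    [0, 0, 0, 0],
    [0, 0, 0, 0],
  ],
  fingers=64,
  grip_force=25,
)

```text
time: 3.62
ee_pos: [0.4302, 0.0611, 0.2014]
eef_rot: [-0.214, 0.977, 0.0, 0.001]
wrist_force: [-0.3, 0.1, -0.1]
width: 0.064
```

```bash
python3 blanks.py d1 wrist 1;python3 - <<'E'
from h import *
plan(.4305,.0585,.09,-155.5)
E
```

```text
[279.2 199.3] area 3295/3633 [0.4315 0.0598] 
t 3.67 q6 -0.07 tcp [0.4304 0.0612 0.2015] yaw -155.3 w 64.0 F [ 0.1  0.4 -0. ]
  turn 0.2 then tool shift [  1.   -2.5 111.5]
```

View pics/d1.png

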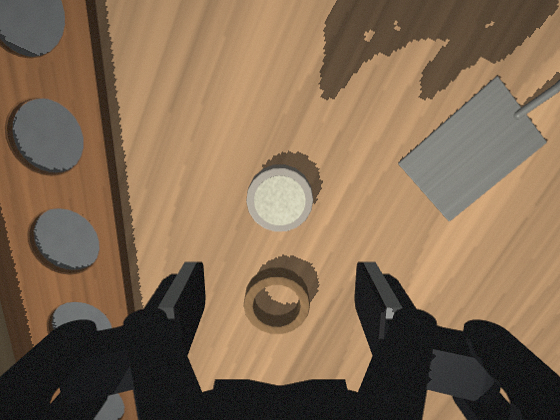

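>>> carry_out(
  series=[
    [-0.4, -1.7, 15, 0],
    [0, 0, 15, 0],
    [0, 0, 15, 0],
    [0, 0, 15, 0],
    [0, 0, 15, 0],
    [0, 0, 15, 0],
    [0, 0, 15, 0],
    [0, 0, 10, 0],
    [0, 0, 8, 0],
    [0, 0, 0, 0],
    [0, 0, 0, 0],
  ],
)

```text
time: 4.58
ee_pos: [0.4314, 0.0595, 0.078]
eef_rot: [-0.213, 0.977, -0.0, 0.0]
wrist_force: [0.4, -0.0, -0.2]
width: 0.064
```

>>> carry_out(
  series=[
    [0, 0, 0, 0],
    [0, 0, 0, 0],
    [0, 0, 0, 0],
    [0, 0, 0, 0],
    [0, 0, 0, 0],
    [0, 0, 0, 0],
  ],
  fingers=40,
  grip_force=30,
)

```text
time: 5.08
ee_pos: [0.4317, 0.0595, 0.0789]
eef_rot: [-0.213, 0.977, 0.0, 0.001]
wrist_force: [-2.3, 0.3, 6.2]
width: 0.0482
```

```bash
python3 - <<'E'
from h import *
st,im=snap('wrist','d2')
plan(*frame(.5878,.166,.426,[(-.02,.16,.0)])[0][:2],.20,-155.5)
E
```

```text
t 5.13 q6 -0.07 tcp [0.4317 0.0595 0.0789] yaw -155.4 w 48.2 F [-1.2  0.4  6.8]
  turn 0.1 then tool shift [-166.5  192.2 -121.1]
```

View pics/d2.png

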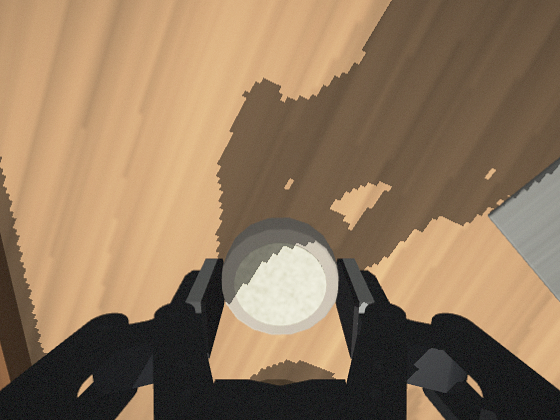

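```bash
python3 - <<'E'
from h import *
import pickle
st=pickle.load(open('pics/d2.pkl','rb'))
for z in(.016,):
  P=unproj('wrist',[(281,284),(224,284),(338,284),(281,333),(281,233)],z,st)
  print(((P-st['ee_pos'])@R.from_quat(st['eef_rot']).as_matrix()*1000).round(1))
# project tool points of pads
M=R.from_quat(st['eef_rot']).as_matrix()
for t in [(-24,-11,70),(24,-11,70),(-25,11,70),(0,0,62),(-25,-11,50)]:
  print(t,proj('wrist',[st['ee_pos']+M@np.array(t)/1000],st).round(0))
E
```

```text
[[  0.2  -1.   62.9]
 [-23.4  -1.   63. ]
 [ 23.9  -1.   62.9]
 [  0.3  22.8  62.9]
 [  0.2 -23.6  62.9]]
(-24, -11, 70) [[224. 255.]]
(24, -11, 70) [[337. 255.]]
(-25, 11, 70) [[224. 300.]]
(0, 0, 62) [[280. 287.]]
(-25, -11, 50) [[213. 277.]]
```

>>> carry_out(
  series=[
    [0, 0, -5, 0],
    [0, 0, -10, 0],
    [0, 0, -15, 0],
    [0, 0, -10, 0],
    [0, 0, 0, 0],
    [0, 0, 0, 0],
  ],
)

```text
time: 5.63
ee_pos: [0.431, 0.0593, 0.1182]
eef_rot: [-0.213, 0.977, 0.0, 0.001]
wrist_force: [0.1, -0.5, -1.4]
width: 0.0484
```

```bash
python3 - <<'E'
from h import *
st,im=snap('wrist','d3')
plan(*frame(.5878,.166,.426,[(-.02,.16,.0)])[0][:2],.20,-155.5)
E
```

```text
t 5.68 q6 -0.07 tcp [0.4306 0.0591 0.1176] yaw -155.4 w 48.3 F [-0.1  0.1 -0.9]
  turn 0.1 then tool shift [-167.7  192.1  -82.4]
```

View pics/d3.png

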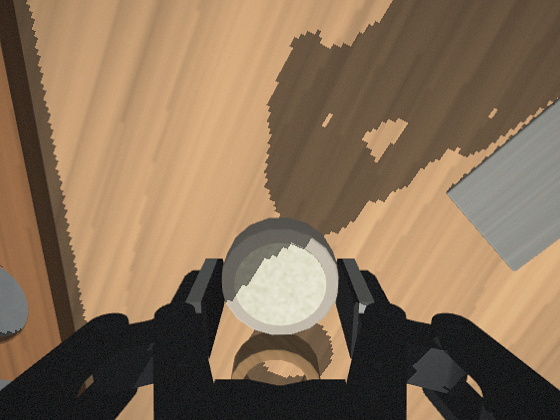

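```bash
python3 - <<'E'
from h import *
plan(.5033,.3036,.13,-155.5)
E
```

```text
t 5.68 q6 -0.07 tcp [0.4306 0.0591 0.1176] yaw -155.4 w 48.3 F [-0.1  0.1 -0.9]
  turn 0.1 then tool shift [-167.6  192.3  -12.4]
```

>>> carry_out(
  series=[
    [0, 0, -20, 0],
    [-8, 9, -20, 0],
    [-16, 18.4, 0, 0],
    [-16, 18.4, 0, 0],
    [-16, 18.4, 0, 0],
    [-16, 18.4, 0, 0],
    [-16, 18.4, 0, 0],
    [-16, 18.4, 0, 0],
    [-16, 18.4, 0, 0],
    [-16, 18.4, 0, 0],
    [-16, 18.4, 0, 0],
    [-16, 18.4, 0, 0],
    [0, 0, 0, 0],
    [0, 0, 0, 0],
    [0, 0, 0, 0],
  ],
)

```text
time: 6.93
ee_pos: [0.5026, 0.3041, 0.1566]
eef_rot: [-0.213, 0.977, -0.001, -0.001]
wrist_force: [-0.4, -0.1, -1.1]
width: 0.0484
```

```bash
python3 - <<'E'
from h import *
st,im=snap('wrist','d4')
plan(.5033,.3036,.13,-155.5)
E
```

```text
t 6.98 q6 -0.38 tcp [0.5027 0.3038 0.157 ] yaw -155.4 w 48.2 F [ 0.   0.9 -0.2]
  turn 0.1 then tool shift [-0.4 -0.4 27. ]
```

View pics/d4.png

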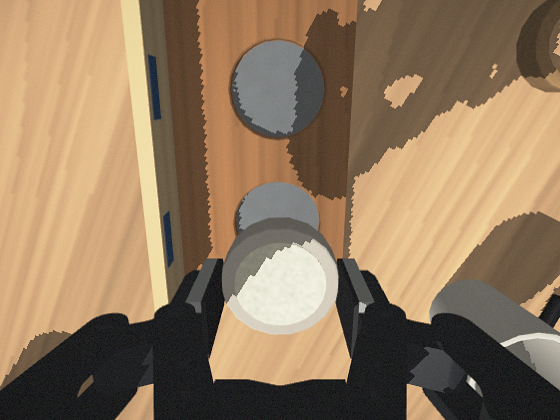

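```bash
python3 - <<'E'
from h import *
import pickle
st=pickle.load(open('pics/d4.pkl','rb'))
M=R.from_quat(st['eef_rot']).as_matrix()
a=np.linspace(0,2*np.pi,40)
im=cv2.imread('pics/d4.png')
im=cv2.resize(im,None,fx=2,fy=2,interpolation=cv2.INTER_NEAREST)
for w in [(.5033,.3036),(.5364,.2308)]:
    for z in (.014,):
        q=proj('wrist',np.c_[w[0]+.027*np.cos(a),w[1]+.027*np.sin(a),z+0*a],st)*2+.5
        cv2.polylines(im,[q.round().astype(np.int32)],False,(0,255,0) ,1)
cv2.imwrite('pics/d4b.png',im[40:500,350:750])
E
```

```text
(no output)
```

View pics/d4b.png

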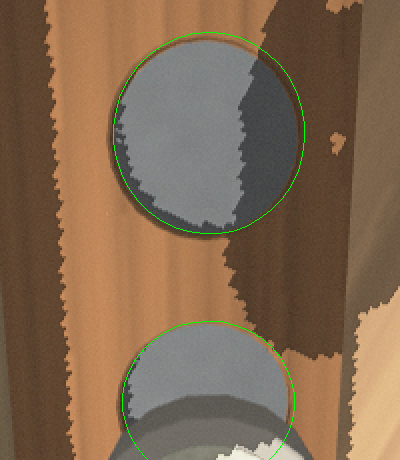

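>>> carry_out(
  series=[
    [-1.7, 2.3, 10, 0],
    [0, 0, 15, 0],
    [0, 0, 15, 0],
    [0, 0, 5, 0],
    [0, 0, 0, 0],
    [0, 0, 0, 0],
    [0, 0, 0, 0],
  ],
)

```text
time: 7.57
ee_pos: [0.5043, 0.3076, 0.1138]
eef_rot: [-0.213, 0.977, 0.0, 0.001]
wrist_force: [-0.3, -0.2, -1.0]
width: 0.0483
```

```bash
cat > ov.py <<'E'
# overlay: ov.py name world-circles list [(x,y,z,r)..] crop
from h import *
import pickle,sys
f=sys.argv[1]; st=pickle.load(open(f'pics/{f}.pkl','rb'));cam=sys.argv[4] if len(sys.argv)>4 else 'wrist'
a=np.linspace(0,2*np.pi,60)
im=cv2.resize(cv2.imread(f'pics/{f}.png'),None,fx=2,fy=2,interpolation=cv2.INTER_NEAREST)
for x,y,z,r in eval(sys.argv[2]):
    q=proj(cam,np.c_[x+r*np.cos(a),y+r*np.sin(a),z+0*a],st)*2+.5
    cv2.polylines(im,[q.round().astype(np.int32)],False,(0,255,0),1)
c=eval(sys.argv[3]); cv2.imwrite(f'pics/{f}_o.png',im[c[1]:c[3],c[0]:c[2]])
E
python3 - <<'E'
from h import *
st,im=snap('wrist','d5')
plan(.5033,.3036,.13,-155.5)
E
python3 ov.py d5 "[(.5033,.3036,.014,.027),(.5364,.2308,.014,.027)]" "(300,0,800,600)"
```

```text
t 7.62 q6 -0.38 tcp [0.5043 0.3077 0.1139] yaw -155.4 w 48.3 F [0.5 0.  0. ]
  turn 0.1 then tool shift [  2.6  -3.3 -16.1]
```

View pics/d5_o.png

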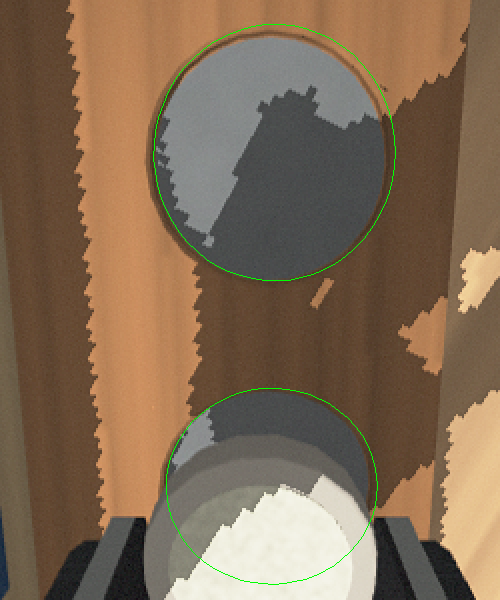

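>>> carry_out(
  series=[
    [1, -1, 8, 0],
    [0, 0, 8, 0],
    [0, 0, 5, 0],
    [0, 0, 3, 0],
    [0, 0, 0, 0],
    [0, 0, 0, 0],
  ],
)

```text
time: 8.12
ee_pos: [0.5033, 0.306, 0.0886]
eef_rot: [-0.213, 0.977, -0.0, -0.0]
wrist_force: [0.3, -0.2, -0.7]
width: 0.0483
```

```bash
python3 - <<'E'
from h import *
st,im=snap('wrist','d6')
plan(.5033,.3036,.087,-155.5)
cv2.imwrite('pics/d6c.png',cv2.resize(im[100:400,150:420],None,fx=2,fy=2))
E
```

```text
t 8.17 q6 -0.38 tcp [0.5035 0.3062 0.0889] yaw -155.4 w 48.5 F [-0.7  0.3 -0.4]
  turn 0.1 then tool shift [ 1.2 -2.3  1.9]
```

View pics/d6c.png

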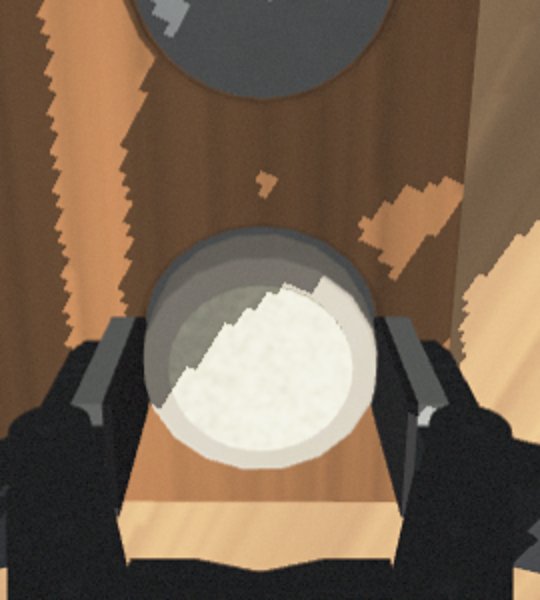

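>>> carry_out(
  series=[
    [0, 0, 1.5, 0],
    [0, 0, 0, 0],
    [0, 0, 0, 0],
  ],
)

```text
time: 8.42
ee_pos: [0.5034, 0.3061, 0.0875]
eef_rot: [-0.213, 0.977, 0.0, 0.0]
wrist_force: [-0.5, -0.5, -1.2]
width: 0.0483
```

>>> carry_out(
  series=[
    [0, 0, 0, 0],
    [0, 0, 0, 0],
    [0, 0, 0, 0],
    [0, 0, 0, 0],
    [0, 0, -10, 0],
    [0, 0, -20, 0],
    [0, 0, -25, 0],
    [0, 0, -25, 0],
    [0, 0, 0, 0],
    [0, 0, 0, 0],
  ],
  fingers=60,
)

```text
time: 9.25
ee_pos: [0.5041, 0.3067, 0.17]
eef_rot: [-0.213, 0.977, 0.001, 0.002]
wrist_force: [0.3, 0.5, -0.1]
width: 0.0597
```

```bash
python3 - <<'E'
from h import *
st,im=snap('wrist','d7')
plan(.4391,-.121,.20,-155.5)
E
python3 blanks.py e1 top 1
python3 ov.py d7 "[(.5039,.3053,.014,.027),(.5370,.2325,.014,.027),(.5039,.3053,.024,.025)]" "(300,0,800,600)"
```

```text
t 9.30 q6 -0.38 tcp [0.5034 0.3062 0.1683] yaw -155.4 w 60.0 F [-1.2 -0.1 -1. ]
  turn 0.1 then tool shift [ 235.6 -362.1  -31.7]
[153.9 231.1] area 249/296 [0.5061 0.3078] 
[353.3 272.5] area 280/298 [ 0.3977 -0.231 ] 
[379.  286.7] area 290/309 [ 0.3605 -0.2985] 
[288.1 306.6] area 340/299 [ 0.3083 -0.0575]
```

View pics/d7_o.png

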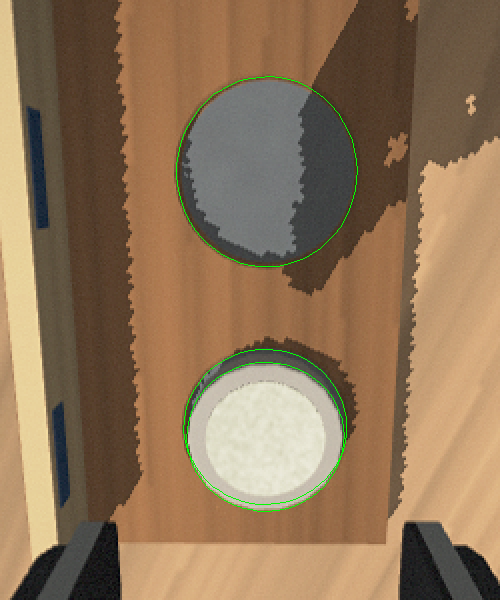

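View pics/e1.png

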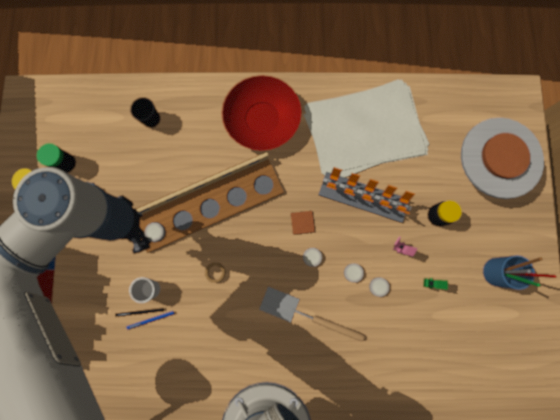

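>>> carry_out(
  series=[
    [0, 0, -16, 0],
    [12.4, -19, -16, 0],
    [12.4, -19, 0, 0],
    [12.4, -19, 0, 0],
    [12.4, -19, 0, 0],
    [12.4, -19, 0, 0],
    [12.4, -19, 0, 0],
    [12.4, -19, 0, 0],
    [12.4, -19, 0, 0],
    [12.4, -19, 0, 0],
    [12.4, -19, 0, 0],
    [12.4, -19, 0, 0],
    [12.4, -19, 0, 0],
    [12.4, -19, 0, 0],
    [12.4, -19, 0, 0],
    [12.4, -19, 0, 0],
    [12.4, -19, 0, 0],
    [12.4, -19, 0, 0],
    [12.4, -19, 0, 0],
    [12.4, -19, 0, 0],
  ],
  fingers=64,
)

```text
time: 11.02
ee_pos: [0.4386, -0.1213, 0.1985]
eef_rot: [-0.213, 0.977, 0.0, -0.001]
wrist_force: [-0.2, 0.7, 0.5]
width: 0.0639
```

>>> carry_out(
  series=[
    [0, 0, 20, 0],
    [0, 0, 20, 0],
    [0, 0, 0, 0],
    [0, 0, 0, 0],
  ],
)

```text
time: 11.35
ee_pos: [0.4386, -0.1204, 0.1584]
eef_rot: [-0.213, 0.977, 0.0, -0.002]
wrist_force: [0.1, -0.1, 0.5]
width: 0.0636
```

```bash
python3 blanks.py f1 wrist 1;python3 - <<'E'
from h import *
plan(.4391,-.121,.20,-155.5)
E
```

```text
[401.3 105.7] area 1280/6591 [ 0.4028 -0.2136] NO
[276.7 222.7] area 4485/5023 [ 0.4389 -0.1176] 
[351.8 367.6] area 1096/3983 [ 0.3408 -0.0365] NO
t 11.40 q6 0.35 tcp [ 0.4395 -0.1203  0.1595] yaw -155.3 w 63.9 F [1.  0.9 0.6]
  turn 0.2 then tool shift [  0.7  -0.5 -40.5]
```

View pics/f1.png

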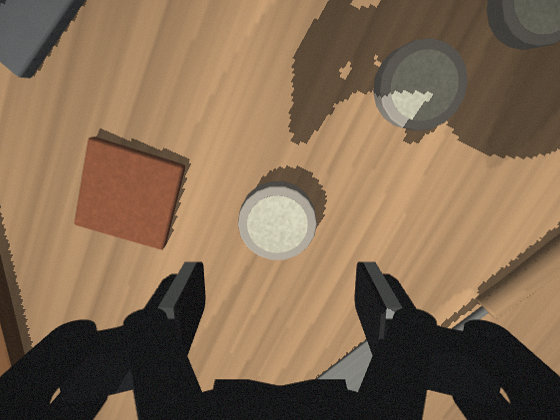

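>>> carry_out(
  series=[
    [-0.6, 1.5, 15, 0],
    [0, 0, 15, 0],
    [0, 0, 15, 0],
    [0, 0, 15, 0],
    [0, 0, 12, 0],
    [0, 0, 9.5, 0],
    [0, 0, 0, 0],
    [0, 0, 0, 0],
  ],
)

```text
time: 12.07
ee_pos: [0.4401, -0.1185, 0.0786]
eef_rot: [-0.214, 0.977, -0.0, 0.0]
wrist_force: [1.0, -0.3, 0.2]
width: 0.0639
```

>>> carry_out(
  series=[
    [0, 0, 0, 0],
    [0, 0, 0, 0],
    [0, 0, 0, 0],
    [0, 0, 0, 0],
    [0, 0, 0, 0],
    [0, 0, 0, 0],
  ],
  fingers=40,
)

```text
time: 12.57
ee_pos: [0.4405, -0.1186, 0.0794]
eef_rot: [-0.214, 0.977, -0.0, 0.001]
wrist_force: [-1.7, 0.7, 5.2]
width: 0.0482
```

```bash
cat > held.py <<'E'
from h import *
import sys
st,im=snap('wrist',sys.argv[1])
tz=float(sys.argv[2]) if len(sys.argv)>2 else None
plan(.4391,-.121,.20,-155.5,st)
cv2.imwrite(f'pics/{sys.argv[1]}c.png',cv2.resize(im[150:400,150:420],None,fx=2,fy=2))
E
python3 held.py f2
```

```text
t 12.57 q6 0.35 tcp [ 0.4405 -0.1186  0.0794] yaw -155.3 w 48.2 F [-1.7  0.7  5.2]
  turn 0.2 then tool shift [   2.2   -1.7 -120.6]
```

View pics/f2c.png

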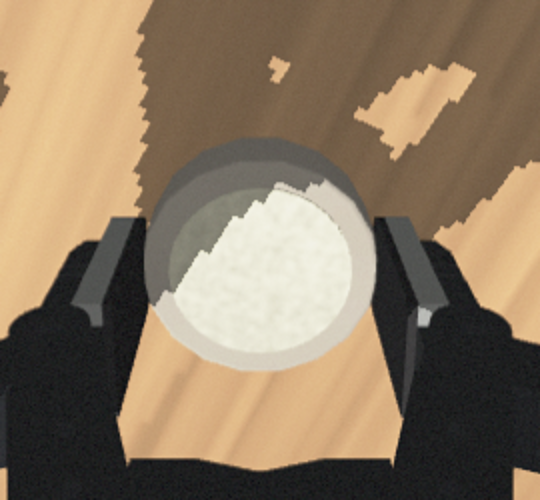

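```bash
python3 - <<'E'
from h import *
plan(.5367,.2332,.16,-155.5)
E
```

```text
t 12.62 q6 0.35 tcp [ 0.4404 -0.1186  0.0794] yaw -155.3 w 48.2 F [-1.6  1.5  6.1]
  turn 0.2 then tool shift [-233.5  280.2  -80.6]
```

>>> carry_out(
  series=[
    [0, 0, -10, 0.2],
    [0, 0, -20, 0],
    [-10, 12, -25, 0],
    [-14, 16.8, -25.6, 0],
    [-14, 16.8, 0, 0],
    [-14, 16.8, 0, 0],
    [-14, 16.8, 0, 0],
    [-14, 16.8, 0, 0],
    [-14, 16.8, 0, 0],
    [-14, 16.8, 0, 0],
    [-14, 16.8, 0, 0],
    [-14, 16.8, 0, 0],
    [-14, 16.8, 0, 0],
    [-14, 16.8, 0, 0],
    [-14, 16.8, 0, 0],
    [-14, 16.8, 0, 0],
    [-14, 16.8, 0, 0],
    [-14, 16.8, 0, 0],
    [-13.5, 16.2, 0, 0],
    [0, 0, 0, 0],
  ],
)

```text
time: 14.28
ee_pos: [0.5371, 0.2362, 0.1589]
eef_rot: [-0.213, 0.977, 0.0, 0.001]
wrist_force: [0.1, 0.6, -0.8]
width: 0.0483
```

>>> carry_out(
  series=[
    [0, 0, 15, 0],
    [0, 0, 15, 0],
    [0, 0, 10, 0],
    [0, 0, 0, 0],
    [0, 0, 0, 0],
  ],
)

```text
time: 14.7
ee_pos: [0.5362, 0.2327, 0.1186]
eef_rot: [-0.211, 0.977, -0.0, -0.0]
wrist_force: [0.0, -0.2, 1.1]
width: 0.0482
```

```bash
python3 - <<'E'
from h import *
snap('wrist','f3')
plan(.5367,.2332,.087,-155.5)
E
python3 ov.py f3 "[(.5370,.2325,.014,.027),(.5702,.1597,.014,.027)]" "(300,0,800,600)"
```

```text
t 14.75 q6 -0.25 tcp [0.5366 0.2329 0.1192] yaw -155.6 w 48.2 F [-0.6  0.4 -0.9]
  turn -0.1 then tool shift [-0.2  0.2 32.2]
```

View pics/f3_o.png

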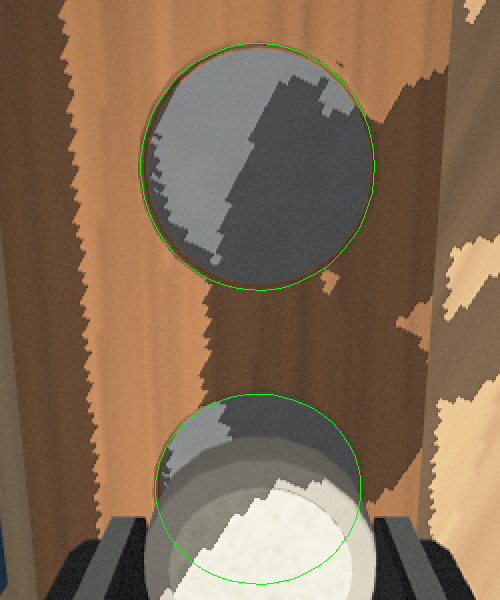

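>>> carry_out(
  series=[
    [-0.3, 0.2, 10, 0],
    [0, 0, 10, 0],
    [0, 0, 7, 0],
    [0, 0, 4, 0],
    [0, 0, 0, 0],
    [0, 0, 0, 0],
  ],
)

```text
time: 15.25
ee_pos: [0.5361, 0.2331, 0.0874]
eef_rot: [-0.212, 0.977, -0.0, -0.0]
wrist_force: [-2.1, -1.0, 2.5]
width: 0.0485
```

>>> carry_out(
  series=[
    [0, 0, 0, 0],
    [0, 0, 0, 0],
    [0, 0, 0, 0],
    [0, 0, 0, 0],
    [0, 0, -10, 0],
    [0, 0, -20, 0],
    [0, 0, -25, 0],
    [0, 0, -25, 0],
    [0, 0, 0, 0],
    [0, 0, 0, 0],
  ],
  fingers=60,
)

```text
time: 16.08
ee_pos: [0.5373, 0.2339, 0.17]
eef_rot: [-0.212, 0.977, 0.001, 0.002]
wrist_force: [-0.1, -0.2, -0.1]
width: 0.0602
```

```bash
python3 blanks.py g1 top 1; python3 - <<'E'
from h import *
st,im=snap('wrist','f4')
plan(.3992,-.229,.16,-155.5)
E
```

```text
[153.7 231.8] area 253/297 [0.5042 0.3083] 
[364.  264.3] area 278/299 [ 0.4194 -0.2599] 
[379.  286.7] area 290/309 [ 0.3605 -0.2985] 
t 16.18 q6 -0.25 tcp [0.5361 0.2332 0.1673] yaw -155.6 w 59.9 F [-0.4 -0.7 -0.7]
  turn -0.1 then tool shift [ 316.2 -363.8    7.3]
```

View pics/f4.png

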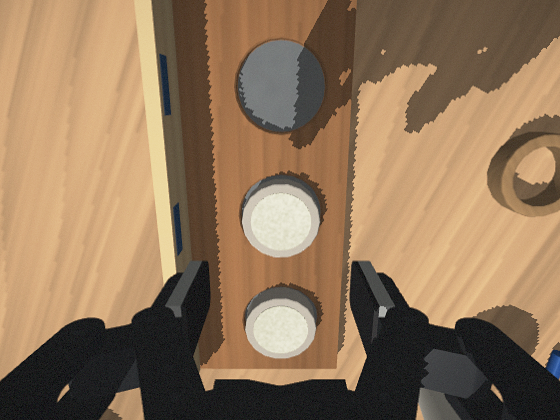

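```bash
python3 - <<'E'
from h import *
plan(.421,-.258,.16,-155.6)
E
```

```text
t 16.18 q6 -0.25 tcp [0.5361 0.2332 0.1673] yaw -155.6 w 59.9 F [-0.4 -0.7 -0.7]
  turn 0.0 then tool shift [ 307.7 -399.8    7.3]
```

>>> carry_out(
  series=[
    [15.4, -20, -2, 0],
    [15.4, -20, -2, 0],
    [15.4, -20, 0, 0],
    [15.4, -20, 0, 0],
    [15.4, -20, 0, 0],
    [15.4, -20, 0, 0],
    [15.4, -20, 0, 0],
    [15.4, -20, 0, 0],
    [15.4, -20, 0, 0],
    [15.4, -20, 0, 0],
    [15.4, -20, 0, 0],
    [15.4, -20, 0, 0],
    [15.4, -20, 0, 0],
    [15.4, -20, 0, 0],
    [15.4, -20, 0, 0],
    [15.4, -20, 0, 0],
    [15.4, -20, 0, 0],
    [15.4, -20, 0, 0],
    [15.4, -20, 0, 0],
    [15.4, -20, 0, 0],
  ],
  fingers=64,
)

```text
time: 17.85
ee_pos: [0.4203, -0.2592, 0.1705]
eef_rot: [-0.212, 0.977, 0.001, -0.001]
wrist_force: [1.0, 0.2, 0.2]
width: 0.0639
```

>>> carry_out(
  series=[
    [0, 0, 0, 6.4],
    [0, 0, 0, 6.4],
    [0, 0, 0, 6.4],
    [0, 0, 0, 6.4],
    [0, 0, 0, 6.4],
    [0, 0, 0, 6.4],
    [0, 0, 0, 6],
    [0, 0, 0, 0],
    [0, 0, 0, 0],
    [0, 0, 0, 0],
  ],
)

```text
time: 18.68
ee_pos: [0.4211, -0.2581, 0.171]
eef_rot: [0.172, 0.985, 0.0, -0.001]
wrist_force: [0.4, -1.6, 0.0]
width: 0.064
```

```bash
python3 blanks.py g2 wrist 1; python3 - <<'E'
from h import *
plan(.421,-.258,.16,160)
E
```

```text
[351.6 132.4] area 4570/5354 [ 0.361  -0.2933] 
[281.5 216.2] area 4059/4536 [ 0.4211 -0.2558] 
[456.6 414.2] area 119/3392 [ 0.3434 -0.0445] NO
t 18.73 q6 -0.11 tcp [ 0.4212 -0.2581  0.1711] yaw 160.2 w 64.1 F [ 1.  -0.3 -0. ]
  turn 0.2 then tool shift [ 0.2  0.1 11.1]
```

View pics/g2.png

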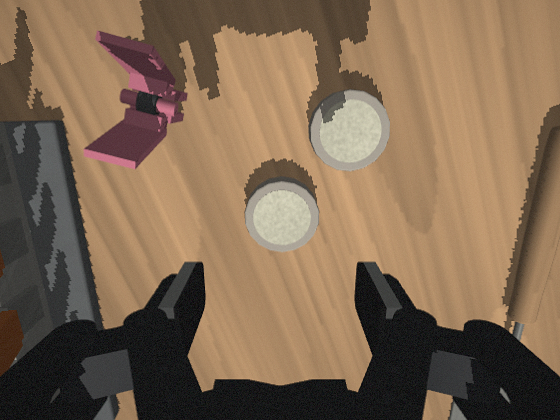

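>>> carry_out(
  series=[
    [0.8, 1.2, 16, 0],
    [0, 0, 17, 0],
    [0, 0, 17, 0],
    [0, 0, 17, 0],
    [0, 0, 15, 0],
    [0, 0, 10.8, 0],
    [0, 0, 0, 0],
    [0, 0, 0, 0],
  ],
)

```text
time: 19.4
ee_pos: [0.4208, -0.2568, 0.0784]
eef_rot: [0.173, 0.985, -0.0, -0.001]
wrist_force: [-0.2, -0.7, 0.2]
width: 0.064
```

>>> carry_out(
  series=[
    [0, 0, 0, 0],
    [0, 0, 0, 0],
    [0, 0, 0, 0],
    [0, 0, 0, 0],
    [0, 0, 0, 0],
    [0, 0, 0, 0],
  ],
  fingers=40,
)

```text
time: 19.9
ee_pos: [0.4217, -0.2571, 0.0799]
eef_rot: [0.173, 0.985, -0.0, 0.001]
wrist_force: [-1.5, 0.9, 6.6]
width: 0.0484
```

```bash
python3 held.py g3
```

```text
t 19.90 q6 -0.12 tcp [ 0.4217 -0.2571  0.0799] yaw 160.1 w 48.4 F [-1.5  0.9  6.6]
  turn -44.4 then tool shift [ -72.3  116.6 -120.1]
```

View pics/g3c.png

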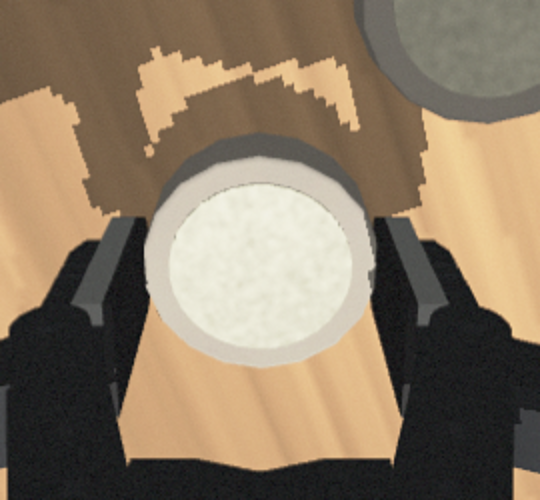

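>>> carry_out(
  series=[
    [0, 0, -10, 0],
    [0, 0, -20, 0],
    [0, 0, -25, -6],
    [0, 0, -25, -6],
    [0, 0, 0, -6.4],
    [0, 0, 0, -6.5],
    [0, 0, 0, -6.5],
    [0, 0, 0, -6.5],
    [0, 0, 0, -6.5],
    [0, 0, 0, 0],
    [0, 0, 0, 0],
    [0, 0, 0, 0],
  ],
)

```text
time: 20.95
ee_pos: [0.421, -0.2568, 0.1587]
eef_rot: [-0.21, 0.978, 0.0, 0.0]
wrist_force: [0.2, -0.4, -0.1]
width: 0.0482
```

```bash
python3 - <<'E'
from h import *
plan(.5697,.1609,.16,-155.5)
E
```

```text
t 20.95 q6 0.65 tcp [ 0.421  -0.2568  0.1587] yaw -155.8 w 48.2 F [ 0.2 -0.4 -0.1]
  turn -0.3 then tool shift [-308.5  318.4   -1.3]
```

>>> carry_out(
  series=[
    [-16.2, 16.75, 0, -0.3],
    [-16.2, 16.75, 0, 0],
    [-16.2, 16.75, 0, 0],
    [-16.2, 16.75, 0, 0],
    [-16.2, 16.75, 0, 0],
    [-16.2, 16.75, 0, 0],
    [-16.2, 16.75, 0, 0],
    [-16.2, 16.75, 0, 0],
    [-16.2, 16.75, 0, 0],
    [-16.2, 16.75, 0, 0],
    [-16.2, 16.75, 0, 0],
    [-16.2, 16.75, 0, 0],
    [-16.2, 16.75, 0, 0],
    [-16.2, 16.75, 0, 0],
    [-16.2, 16.75, 0, 0],
    [-16.2, 16.75, 0, 0],
    [-16.2, 16.75, 0, 0],
    [-16.2, 16.75, 0, 0],
    [-16.2, 16.75, 0, 0],
    [0, 0, 0, 0],
  ],
)

```text
time: 22.62
ee_pos: [0.5687, 0.1643, 0.1583]
eef_rot: [-0.214, 0.977, 0.0, 0.001]
wrist_force: [0.8, -0.2, -0.5]
width: 0.0477
```

>>> carry_out(
  series=[
    [0, 0, 15, 0],
    [0, 0, 15, 0],
    [0, 0, 10, 0],
    [0, 0, 0, 0],
    [0, 0, 0, 0],
  ],
)

```text
time: 23.03
ee_pos: [0.5674, 0.1605, 0.1184]
eef_rot: [-0.214, 0.977, -0.0, -0.001]
wrist_force: [-0.4, 0.5, 0.4]
width: 0.0479
```

```bash
python3 - <<'E'
from h import *
snap('wrist','g4')
plan(.5697,.1609,.088,-155.5)
E
python3 ov.py g4 "[(.6033,.0869,.014,.027),(.5702,.1597,.014,.027)]" "(300,0,800,600)"
```

```text
t 23.08 q6 -0.11 tcp [0.5679 0.1608 0.1192] yaw -155.3 w 48.1 F [ 0.2  0.3 -0.8]
  turn 0.2 then tool shift [-1.7 -0.6 31.2]
```

View pics/g4_o.png

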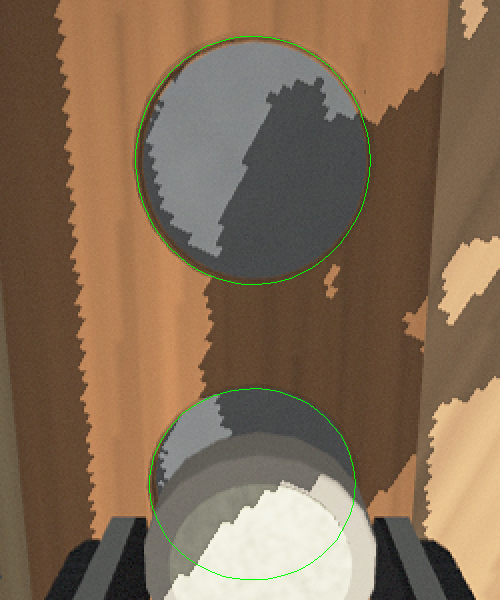

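>>> carry_out(
  series=[
    [-1.7, -0.6, 5, 0.2],
    [0, 0, 10, 0],
    [0, 0, 8, 0],
    [0, 0, 5, 0],
    [0, 0, 3, 0],
    [0, 0, 0, 0],
    [0, 0, 0, 0],
  ],
)

```text
time: 23.67
ee_pos: [0.5692, 0.161, 0.0879]
eef_rot: [-0.213, 0.977, -0.0, -0.0]
wrist_force: [-3.6, -1.0, 3.3]
width: 0.0481
```

>>> carry_out(
  series=[
    [0, 0, 0, 0],
    [0, 0, 0, 0],
    [0, 0, 0, 0],
    [0, 0, 0, 0],
    [0, 0, -10, 0],
    [0, 0, -20, 0],
    [0, 0, -25, 0],
    [0, 0, -25, 0],
    [0, 0, 0, 0],
    [0, 0, 0, 0],
  ],
  fingers=60,
)

```text
time: 24.5
ee_pos: [0.5703, 0.1616, 0.1702]
eef_rot: [-0.212, 0.977, 0.001, 0.002]
wrist_force: [0.0, 0.1, -1.1]
width: 0.0599
```

```bash
python3 blanks.py h1 top 1; python3 - <<'E'
from h import *
st,im=snap('wrist','g5')
plan(.3620,-.2945,.17,-155.5)
E
```

```text
[180.9 219.4] area 261/290 [0.5385 0.235 ] 
[153.7 231.6] area 266/297 [0.5049 0.3083] 
[379.  286.7] area 290/309 [ 0.3605 -0.2985] 
t 24.60 q6 -0.11 tcp [0.5691 0.1611 0.1675] yaw -155.5 w 59.9 F [ 0.2 -0.3 -0.7]
  turn 0.0 then tool shift [ 377.3 -328.7   -2.5]
```

View pics/g5.png

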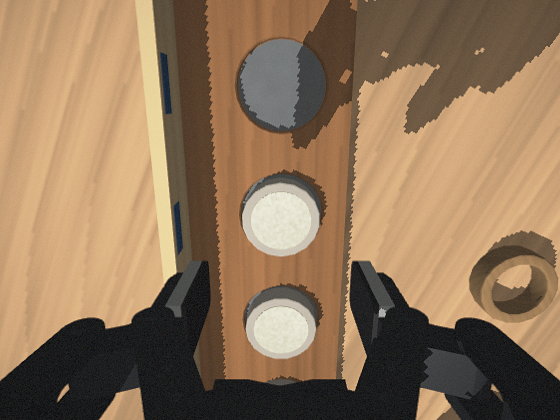

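>>> carry_out(
  series=[
    [18.9, -16.4, 0, 0],
    [18.9, -16.4, 0, 0],
    [18.9, -16.4, 0, 0],
    [18.9, -16.4, 0, 0],
    [18.9, -16.4, 0, 0],
    [18.9, -16.4, 0, 0],
    [18.9, -16.4, 0, 0],
    [18.9, -16.4, 0, 0],
    [18.9, -16.4, 0, 0],
    [18.9, -16.4, 0, 0],
    [18.9, -16.4, 0, 0],
    [18.9, -16.4, 0, 0],
    [18.9, -16.4, 0, 0],
    [18.9, -16.4, 0, 0],
    [18.9, -16.4, 0, 0],
    [18.9, -16.4, 0, 0],
    [18.9, -16.4, 0, 0],
    [18.9, -16.4, 0, 0],
    [18.9, -16.4, 0, 0],
    [18.5, -16.4, 0, 0],
  ],
  fingers=64,
)

```text
time: 26.27
ee_pos: [0.3607, -0.2948, 0.1668]
eef_rot: [-0.212, 0.977, 0.001, -0.001]
wrist_force: [1.0, -1.0, 0.8]
width: 0.064
```

>>> carry_out(
  series=[
    [0, 0, 0, 0],
    [0, 0, 0, 0],
    [0, 0, 0, 0],
  ],
)

```text
time: 26.52
ee_pos: [0.3616, -0.2937, 0.167]
eef_rot: [-0.212, 0.977, 0.001, -0.001]
wrist_force: [1.2, -0.2, 0.4]
width: 0.0641
```

```bash
python3 blanks.py h2 wrist 1; python3 - <<'E'
from h import *
plan(.362,-.2945,.0785,-155.5)
E
```

```text
[280.2 214.6] area 4215/4707 [ 0.3615 -0.2941] 
t 26.57 q6 0.77 tcp [ 0.3619 -0.2935  0.1672] yaw -155.5 w 64.1 F [ 0.   0.4 -0. ]
  turn 0.0 then tool shift [ 0.3 -1.  88.7]
```

View pics/h2.png

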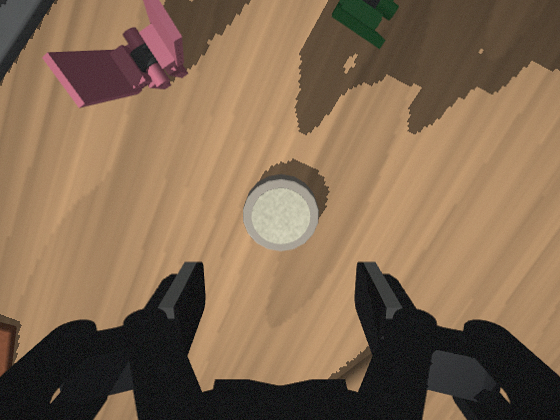

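>>> carry_out(
  series=[
    [0.5, -1.3, 16, 0],
    [0, 0, 17, 0],
    [0, 0, 17, 0],
    [0, 0, 15, 0],
    [0, 0, 13, 0],
    [0, 0, 10.5, 0],
    [0, 0, 0, 0],
    [0, 0, 0, 0],
  ],
)

```text
time: 27.23
ee_pos: [0.3622, -0.2947, 0.0789]
eef_rot: [-0.213, 0.977, 0.0, -0.001]
wrist_force: [-0.4, 0.3, -0.1]
width: 0.0641
```

>>> carry_out(
  series=[
    [0, 0, 0, 0],
    [0, 0, 0, 0],
    [0, 0, 0, 0],
    [0, 0, 0, 0],
    [0, 0, 0, 0],
    [0, 0, 0, 0],
  ],
  fingers=40,
)

```text
time: 27.73
ee_pos: [0.3629, -0.2955, 0.0803]
eef_rot: [-0.213, 0.977, -0.001, 0.001]
wrist_force: [-0.2, 3.2, 6.5]
width: 0.0482
```

```bash
python3 held.py h3; python3 - <<'E'
from h import *
plan(.6029,.0876,.16,-155.5)
E
```

```text
t 27.73 q6 0.78 tcp [ 0.3629 -0.2955  0.0803] yaw -155.5 w 48.2 F [-0.2  3.2  6.5]
  turn 0.0 then tool shift [-141.7  127.2 -119.7]
t 27.78 q6 0.78 tcp [ 0.3629 -0.2955  0.0803] yaw -155.5 w 48.6 F [0.5 2.2 5.7]
  turn 0.0 then tool shift [-377.3  249.1  -79.7]
```

View pics/h3c.png

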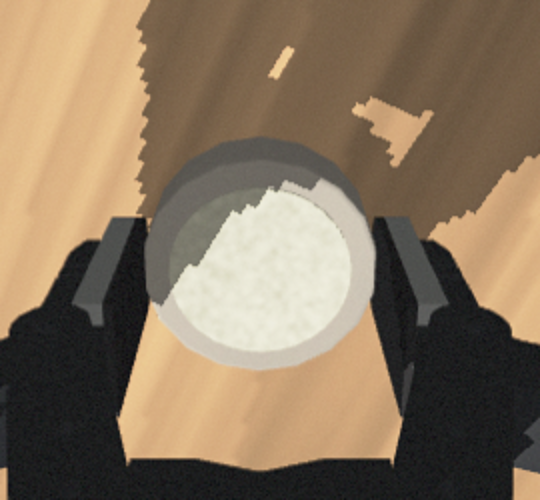

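>>> carry_out(
  series=[
    [0, 0, -10, 0],
    [0, 0, -20, 0],
    [0, 0, -25, 0],
    [0, 0, -24, 0],
    [0, 0, 0, 0],
  ],
)

```text
time: 28.2
ee_pos: [0.3643, -0.2968, 0.1631]
eef_rot: [-0.213, 0.977, -0.003, 0.003]
wrist_force: [0.3, 0.4, 0.4]
width: 0.0481
```

>>> carry_out(
  series=[
    [-18.85, 12.45, 0, 0],
    [-18.85, 12.45, 0, 0],
    [-18.85, 12.45, 0, 0],
    [-18.85, 12.45, 0, 0],
    [-18.85, 12.45, 0, 0],
    [-18.85, 12.45, 0, 0],
    [-18.85, 12.45, 0, 0],
    [-18.85, 12.45, 0, 0],
    [-18.85, 12.45, 0, 0],
    [-18.85, 12.45, 0, 0],
    [-18.85, 12.45, 0, 0],
    [-18.85, 12.45, 0, 0],
    [-18.85, 12.45, 0, 0],
    [-18.85, 12.45, 0, 0],
    [-18.85, 12.45, 0, 0],
    [-18.85, 12.45, 0, 0],
    [-18.85, 12.45, 0, 0],
    [-18.85, 12.45, 0, 0],
    [-18.85, 12.45, 0, 0],
    [-18.85, 12.45, 0, 0],
  ],
)

```text
time: 29.87
ee_pos: [0.602, 0.0886, 0.1579]
eef_rot: [-0.212, 0.977, 0.0, -0.0]
wrist_force: [-0.2, -0.4, -0.7]
width: 0.0481
```

>>> carry_out(
  series=[
    [0, 0, 0, 0],
    [0, 0, 15, 0],
    [0, 0, 15, 0],
    [0, 0, 10, 0],
    [0, 0, 0, 0],
    [0, 0, 0, 0],
  ],
)

```text
time: 30.37
ee_pos: [0.6014, 0.0872, 0.1178]
eef_rot: [-0.212, 0.977, -0.0, -0.001]
wrist_force: [-0.8, 0.2, 0.0]
width: 0.0481
```

```bash
python3 - <<'E'
from h import *
snap('wrist','h4')
plan(.6030,.0876,.088,-155.5)
E
python3 ov.py h4 "[(.6033,.0869,.014,.027),(.6364,.0141,.014,.027)]" "(300,0,800,600)"
```

```text
t 30.42 q6 0.03 tcp [0.602  0.0874 0.1187] yaw -155.5 w 48.2 F [ 0.6  0.5 -0.7]
  turn 0.0 then tool shift [-1.  -0.2 30.7]
```

View pics/h4_o.png

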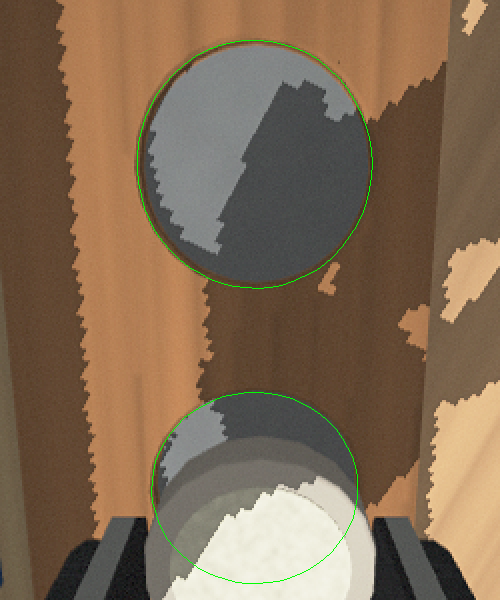

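>>> carry_out(
  series=[
    [-0.9, -0.1, 5, 0],
    [0, 0, 10, 0],
    [0, 0, 8, 0],
    [0, 0, 5, 0],
    [0, 0, 2.5, 0],
    [0, 0, 0, 0],
    [0, 0, 0, 0],
  ],
)

```text
time: 31.0
ee_pos: [0.6021, 0.0876, 0.0881]
eef_rot: [-0.213, 0.977, -0.0, -0.001]
wrist_force: [-3.8, -1.0, 6.0]
width: 0.0479
```

>>> carry_out(
  series=[
    [0, 0, 0, 0],
    [0, 0, 0, 0],
    [0, 0, 0, 0],
    [0, 0, 0, 0],
    [0, 0, -10, 0],
    [0, 0, -20, 0],
    [0, 0, -25, 0],
    [0, 0, -25, 0],
    [0, 0, 0, 0],
    [0, 0, 0, 0],
  ],
  fingers=60,
)

```text
time: 31.83
ee_pos: [0.6036, 0.0882, 0.1702]
eef_rot: [-0.212, 0.977, 0.0, 0.002]
wrist_force: [-0.4, 0.8, -1.1]
width: 0.0602
```

```bash
python3 blanks.py i1 top 1; python3 - <<'E'
from h import *
st,im=snap('wrist','h5')
# rough rack: clips px handles
plan(.57,-.2,.30,160)
print(unproj('top',[(320,196),(404,222)],.012), unproj('top',[(325,180),(411,205)],.05))
i=cv2.imread('pics/i1.png')
cv2.imwrite('pics/i1c.png',cv2.resize(i[150:250,310:470],None,fx=5,fy=5,interpolation=cv2.INTER_CUBIC))
E
```

```text
[208.3 207.4] area 261/283 [0.5718 0.1608] 
[180.9 219.4] area 261/290 [0.5386 0.235 ] 
t 31.93 q6 0.03 tcp [0.6023 0.0879 0.1675] yaw -155.5 w 59.7 F [ 0.5  0.4 -0.9]
  turn 44.5 then tool shift [ -68.1 -281.5 -132.5]
[[ 0.60370051 -0.14417489  0.012     ]
 [ 0.53288593 -0.37106378  0.012     ]] [[ 0.6395991  -0.15428466  0.05      ]
 [ 0.5732486  -0.37970261  0.05      ]]
```

View pics/h5.png

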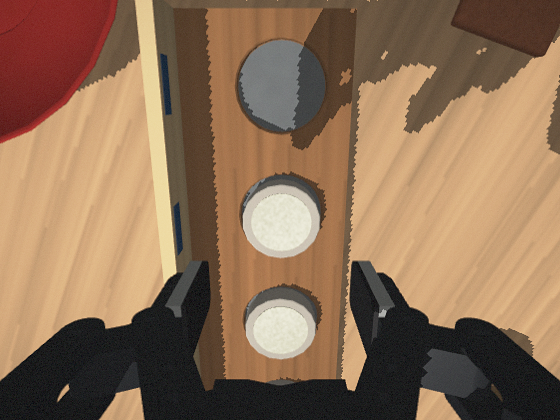

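View pics/i1c.png

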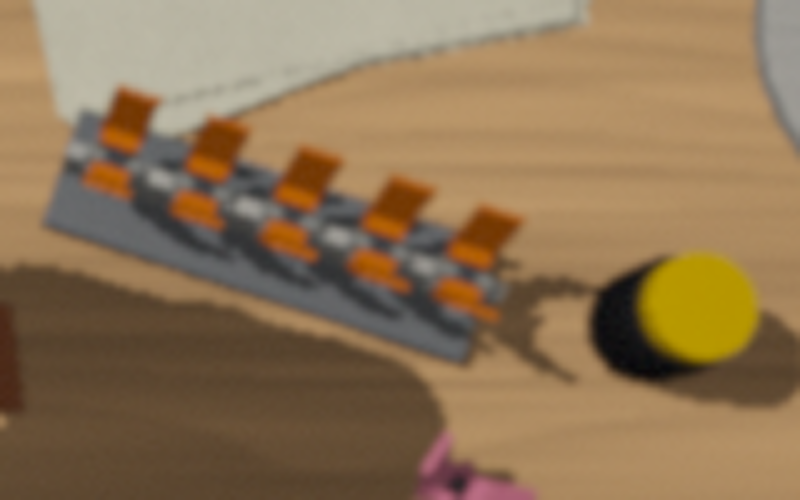

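```bash
python3 - <<'E'
from h import *
plan(.605,-.25,.28,-155.5)
E
```

```text
t 31.93 q6 0.03 tcp [0.6023 0.0879 0.1675] yaw -155.5 w 59.7 F [ 0.5  0.4 -0.9]
  turn 0.0 then tool shift [ 137.6 -308.6 -112.5]
```

>>> carry_out(
  series=[
    [0, 0, -25, 0],
    [0, 0, -25, 0],
    [8, -18, -25, 0],
    [8, -18, -25, 0],
    [8, -18, -12.5, 0],
    [8.1, -18.2, 0, 0],
    [8.1, -18.2, 0, 0],
    [8.1, -18.2, 0, 0],
    [8.1, -18.2, 0, 0],
    [8.1, -18.2, 0, 0],
    [8.1, -18.2, 0, 0],
    [8.1, -18.2, 0, 0],
    [8.1, -18.2, 0, 0],
    [8.1, -18.2, 0, 0],
    [8.1, -18.2, 0, 0],
    [8.1, -18.2, 0, 0],
    [8.1, -18.2, 0, 0],
    [8.1, -18.2, 0, 0],
    [8.1, -18.2, 0, 0],
    [0, 0, 0, 0],
  ],
  fingers=80,
)

```text
time: 33.6
ee_pos: [0.605, -0.2531, 0.2782]
eef_rot: [-0.211, 0.978, 0.0, -0.002]
wrist_force: [-0.5, 0.1, -0.6]
width: 0.0799
```

>>> carry_out(
  series=[
    [0, 0, 0, 6.8],
    [0, 0, 0, 6.8],
    [0, 0, 0, 6.8],
    [0, 0, 0, 6.8],
    [0, 0, 0, 6.8],
    [0, 0, 0, 7],
    [0, 0, 0, 0],
    [0, 0, 0, 0],
    [0, 0, 0, 0],
  ],
)

```text
time: 34.35
ee_pos: [0.6057, -0.2499, 0.2796]
eef_rot: [0.141, 0.99, 0.0, -0.001]
wrist_force: [0.7, 0.9, -0.8]
width: 0.0801
```

```bash
python3 - <<'E'
from h import *
snap('wrist','r1')
plan(.605,-.25,.28,163.5)
E
```

```text
t 34.40 q6 -0.13 tcp [ 0.6057 -0.2499  0.2797] yaw 163.7 w 80.0 F [-1.  -0.3  0.1]
  turn 0.2 then tool shift [ 0.7 -0.3 -0.3]
```

View pics/r1.png

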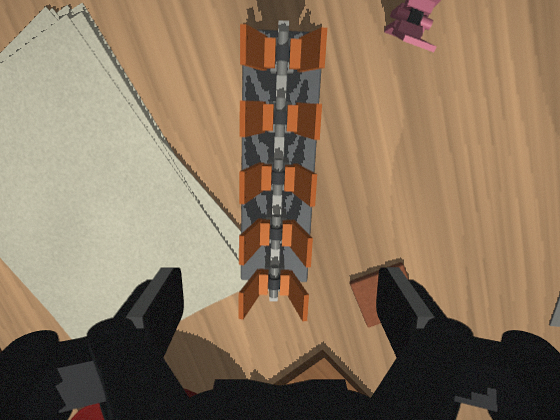

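```bash
python3 - <<'E'
from h import *
import pickle
st=pickle.load(open('pics/r1.pkl','rb'))
M=R.from_quat(st['eef_rot']).as_matrix()
im=cv2.imread('pics/r1.png')
o=cv2.resize(im[10:330,220:350],None,fx=3,fy=3,interpolation=cv2.INTER_CUBIC)
cv2.imwrite('pics/r1a.png',o[:500]);cv2.imwrite('pics/r1b.png',o[460:])
for z in (.095,.1,.105):
  P=unproj('wrist',[(241,25),(326,28),(240,66),(322,70),(240,100),(322,102)],z,st)
  print(z,((P-st['ee_pos'])@M*1000).round(1).tolist())
P=unproj('wrist',[(284,30),(274,298)],.05,st); print(P); d=P[0]-P[1]; print(np.degrees(np.arctan2(d[1],d[0])),np.linalg.norm(d))
E
```

```text
0.095 [[-25.5, -120.0, 184.6], [29.4, -118.3, 184.6], [-26.9, -95.3, 184.6], [27.7, -92.9, 184.6], [-27.6, -73.7, 184.6], [28.3, -72.4, 184.6]]
0.1 [[-25.0, -119.1, 179.6], [28.8, -117.4, 179.6], [-26.4, -94.9, 179.6], [27.1, -92.5, 179.6], [-27.0, -73.7, 179.6], [27.8, -72.4, 179.6]]
0.105 [[-24.5, -118.2, 174.6], [28.2, -116.6, 174.6], [-25.9, -94.5, 174.6], [26.5, -92.1, 174.6], [-26.5, -73.7, 174.6], [27.2, -72.5, 174.6]]
[[ 0.56783128 -0.3687553   0.05      ]
 [ 0.64061745 -0.14990508  0.05      ]]
-108.39631971060004 0.2306366074557616
```

View pics/r1a.png

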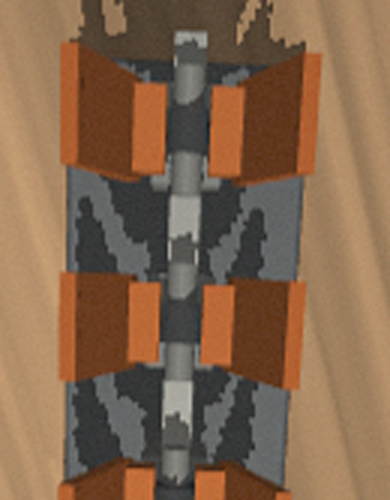

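View pics/r1b.png

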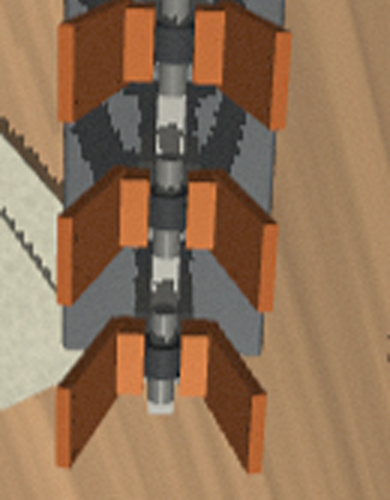

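```bash
python3 - <<'E'
from h import *
import pickle
st=pickle.load(open('pics/r1.pkl','rb'))
f=lambda L,b:[(220+u/3,10+(v+b)/3) for u,v in L]
Q={'A':f([(61,42),(61,163),(321,55),(314,178)],0),'B':f([(60,272),(60,380),(305,283),(298,388)],0),'C':f([(58,22),(58,122),(290,32),(287,128)],460),
'D':f([(57,215),(57,308),(276,222),(273,310)],460),'E':f([(57,388),(57,467),(266,392),(262,470)],460)}
for k,q in Q.items():
    P=unproj('wrist',q,.099,st); d=P[:2].mean(0)-P[2:].mean(0); e=P[0]-P[1]
    print(k,P.mean(0).round(4),'w %.1f'%(1e3*np.linalg.norm(d)),'yaw %.1f'%np.degrees(np.arctan2(-d[1],-d[0])),'dep %.1f'%(1e3*np.linalg.norm(e)))
E
```

```text
A [ 0.574  -0.3517  0.099 ] w 55.2 yaw 160.9 dep 23.9
B [ 0.5887 -0.3078  0.099 ] w 54.9 yaw 161.6 dep 23.8
C [ 0.6038 -0.2622  0.099 ] w 55.3 yaw 161.7 dep 24.6
D [ 0.6194 -0.2159  0.099 ] w 55.0 yaw 162.4 dep 25.5
E [ 0.6342 -0.1705  0.099 ] w 55.1 yaw 162.6 dep 23.9
```

```bash
python3 - <<'E'
from h import *
plan(.6342,-.1705,.20,161.6)
E
```

```text
t 34.40 q6 -0.13 tcp [ 0.6057 -0.2499  0.2797] yaw 163.7 w 80.0 F [-1.  -0.3  0.1]
  turn 2.1 then tool shift [-1.9 84.3 79.7]
```

>>> carry_out(
  series=[
    [0, 0, 0, 2.1],
    [-0.4, 16.9, 10, 0],
    [-0.4, 16.9, 10, 0],
    [-0.4, 16.9, 15, 0],
    [-0.4, 16.9, 20, 0],
    [-0.3, 16.7, 24, 0],
    [0, 0, 0, 0],
    [0, 0, 0, 0],
    [0, 0, 0, 0],
  ],
)

```text
time: 35.15
ee_pos: [0.6347, -0.1712, 0.202]
eef_rot: [0.161, 0.987, -0.0, 0.001]
wrist_force: [-0.1, 0.5, 0.7]
width: 0.0801
```

```bash
python3 - <<'E'
from h import *
st,im=snap('wrist','r2')
plan(.6342,-.1705,.135,161.6)
E
```

```text
t 35.20 q6 -0.30 tcp [ 0.6349 -0.1715  0.2026] yaw 161.5 w 80.3 F [ 0.1 -0.2 -1. ]
  turn -0.1 then tool shift [ 1.   0.7 67.6]
```

View pics/r2.png

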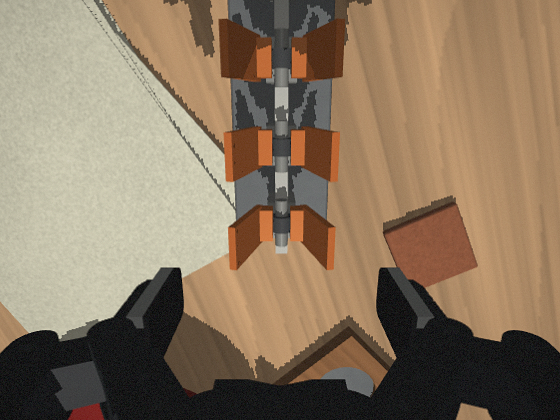

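```bash
python3 - <<'E'
from h import *
import pickle
st=pickle.load(open('pics/r2.pkl','rb'))
im=cv2.imread('pics/r2.png')
cv2.imwrite('pics/r2c.png',cv2.resize(im[190:290,210:350],None,fx=5,fy=5,interpolation=cv2.INTER_CUBIC))
E
```

```text
(no output)
```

View pics/r2c.png

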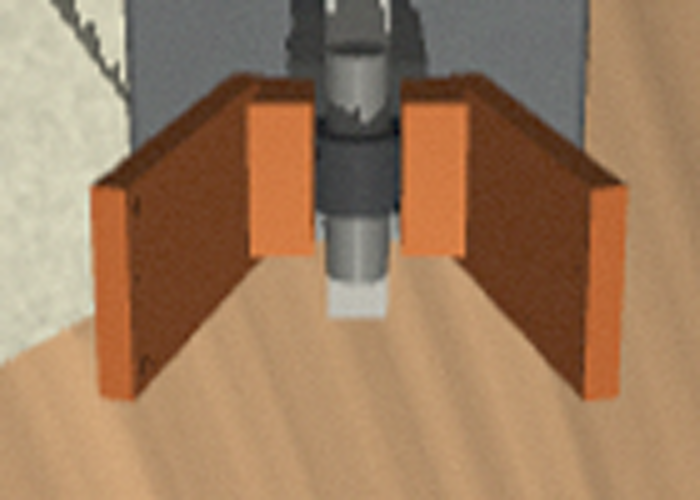

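```bash
python3 - <<'E'
from h import *
import pickle
st=pickle.load(open('pics/r2.pkl','rb'))
M=R.from_quat(st['eef_rot']).as_matrix()
for z in (.097,.099,.101):
  P=unproj('wrist',[(228.4,227.6),(230,269.6),(335.6,227.2),(334,269.6)],z,st)
  T=(P-st['ee_pos'])@M*1000
  print(z,T.round(1).tolist(),T.mean(0).round(1))
E
```

```text
0.097 [[-27.3, -10.2, 105.1], [-27.4, 13.9, 105.1], [28.4, -10.4, 105.0], [28.7, 13.8, 105.0]] [  0.6   1.8 105. ]
0.099 [[-27.0, -10.9, 103.1], [-27.1, 12.9, 103.1], [28.1, -11.2, 103.0], [28.3, 12.8, 103.0]] [  0.6   0.9 103. ]
0.101 [[-26.7, -11.7, 101.1], [-26.8, 11.9, 101.1], [27.8, -11.9, 101.0], [28.0, 11.8, 101.0]] [  0.6   0.  101. ]
```

>>> carry_out(
  series=[
    [0.6, 1, 12, 0],
    [0, 0, 15, 0],
    [0, 0, 15, 0],
    [0, 0, 15, 0],
    [0, 0, 10, 0],
    [0, 0, 0, 0],
    [0, 0, 0, 0],
  ],
)

```text
time: 35.78
ee_pos: [0.6343, -0.1702, 0.1348]
eef_rot: [0.161, 0.987, -0.0, 0.0]
wrist_force: [0.1, -0.6, 2.0]
width: 0.0804
```

```bash
python3 - <<'E'
from h import *
st,im=snap('wrist','r3')
plan(.6342,-.1705,.135,161.6)
E
```

```text
t 35.83 q6 -0.30 tcp [ 0.6347 -0.1702  0.1355] yaw 161.4 w 79.7 F [ 0.4 -0.4 -0.4]
  turn -0.2 then tool shift [ 0.4 -0.5  0.5]
```

View pics/r3.png

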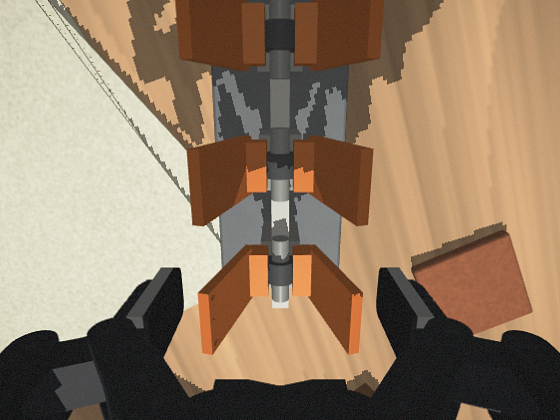

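>>> carry_out(
  series=[
    [0, 0, 0, 0],
    [0, 0, 0, 0],
    [0, 0, 0, 0],
    [0, 0, 0, 0],
    [0, 0, 0, 0],
    [0, 0, 0, 0],
    [0, 0, 0, 0],
    [0, 0, 0, 0],
    [0, 0, 0, 0],
    [0, 0, 0, 0],
  ],
  fingers=24,
  grip_force=24,
)

```text
time: 36.67
ee_pos: [0.6354, -0.1702, 0.1386]
eef_rot: [0.161, 0.987, -0.001, 0.003]
wrist_force: [-3.5, 1.0, 13.5]
width: 0.0293
```

```bash
python3 - <<'E'
from h import *
st,im=snap('wrist','r4')
plan(.6342,-.1705,.135,161.6)
E
```

```text
t 36.72 q6 -0.30 tcp [ 0.6354 -0.1702  0.1386] yaw 161.5 w 29.1 F [-4.5  1.  14.6]
  turn -0.1 then tool shift [ 1.  -0.7  3.6]
```

View pics/r4.png

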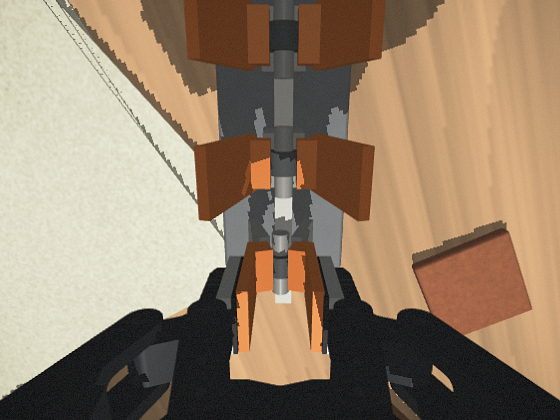

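>>> carry_out(
  series=[
    [0, 0, -5, 0],
    [0, 0, -8, 0],
    [0, 0, -10, 0],
    [0, 0, -15, 0],
    [0, 0, -20, 0],
    [0, 0, -20, 0],
    [0, 0, -17, 0],
    [0, 0, 0, 0],
    [0, 0, 0, 0],
  ],
)

```text
time: 37.47
ee_pos: [0.6346, -0.1696, 0.2306]
eef_rot: [0.161, 0.987, 0.0, 0.001]
wrist_force: [-0.1, 0.2, -1.8]
width: 0.0291
```

```bash
python3 - <<'E'
from h import *
st,im=snap('wrist','r5')
p=(.5884,.1677,.426)  # corrected tray
print(frame(*p,[(.045,y,.05) for y in (-.16,-.08,0,.08,.16)]).round(4).tolist())
e=frame(*p,[(.045,-.08,.05)])[0]
plan(e[0],e[1],.225,-155.6)
E
```

```text
[[0.6955, 0.0406, 0.05], [0.6624, 0.1134, 0.05], [0.6294, 0.1863, 0.05], [0.5963, 0.2591, 0.05], [0.5633, 0.332, 0.05]]
t 37.52 q6 -0.30 tcp [ 0.6341 -0.1695  0.2291] yaw 161.4 w 29.6 F [-0.8 -0.1 -1.3]
  turn -43.0 then tool shift [-142.7  245.9    4.1]
```

View pics/r5.png

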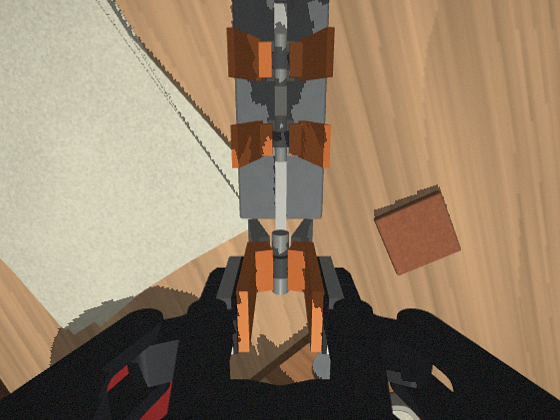

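>>> carry_out(
  series=[
    [0, 0, 0, -6.15],
    [0, 0, 0, -6.15],
    [0, 0, 0, -6.15],
    [0, 0, 0, -6.15],
    [0, 0, 0, -6.15],
    [0, 0, 0, -6.15],
    [0, 0, 0, -6.1],
    [0, 0, 0, 0],
    [0, 0, 0, 0],
  ],
)

```text
time: 38.27
ee_pos: [0.6338, -0.1695, 0.2279]
eef_rot: [-0.21, 0.978, 0.0, -0.001]
wrist_force: [-0.1, -0.4, -1.0]
width: 0.0294
```

```bash
python3 - <<'E'
from h import *
plan(.5633,.332,.225,-155.6)
E
```

```text
t 38.27 q6 0.45 tcp [ 0.6338 -0.1695  0.2279] yaw -155.8 w 29.4 F [-0.1 -0.4 -1. ]
  turn -0.2 then tool shift [-143.   485.9    2.9]
```

>>> carry_out(
  series=[
    [-7.15, 24.3, 0, -0.2],
    [-7.15, 24.3, 0, 0],
    [-7.15, 24.3, 0, 0],
    [-7.15, 24.3, 0, 0],
    [-7.15, 24.3, 0, 0],
    [-7.15, 24.3, 0, 0],
    [-7.15, 24.3, 0, 0],
    [-7.15, 24.3, 0, 0],
    [-7.15, 24.3, 0, 0],
    [-7.15, 24.3, 0, 0],
    [-7.15, 24.3, 0, 0],
    [-7.15, 24.3, 0, 0],
    [-7.15, 24.3, 0, 0],
    [-7.15, 24.3, 0, 0],
    [-7.15, 24.3, 0, 0],
    [-7.15, 24.3, 0, 0],
    [-7.15, 24.3, 0, 0],
    [-7.15, 24.3, 0, 0],
    [-7.15, 24.3, 0, 0],
    [-7.15, 24.2, 0, 0],
  ],
)

```text
time: 39.93
ee_pos: [0.5613, 0.3328, 0.2286]
eef_rot: [-0.212, 0.977, -0.0, -0.0]
wrist_force: [1.6, -0.5, -1.3]
width: 0.0295
```

>>> carry_out(
  series=[
    [0, 0, 15, 0],
    [0, 0, 15, 0],
    [0, 0, 0, 0],
    [0, 0, 0, 0],
  ],
)

```text
time: 40.27
ee_pos: [0.5614, 0.3313, 0.1981]
eef_rot: [-0.212, 0.977, -0.001, -0.001]
wrist_force: [0.1, 0.4, -0.6]
width: 0.0294
```

```bash
python3 - <<'E'
from h import *
st,im=snap('wrist','s1')
plan(.5633,.332,.225,-155.6)
p=(.5884,.1677,.426)
for y in (-80,0,80,160):
  q=proj('wrist',frame(*p,[(.041,y/1e3,.05),(.049,y/1e3,.05)]),st)
  for u in q: cv2.circle(im,tuple(int(v) for v in u.round()),2,(0,255,0),-1)
cv2.imwrite('pics/s1o.png',im)
E
```

```text
t 40.32 q6 -0.34 tcp [0.562  0.3314 0.1994] yaw -155.5 w 29.2 F [ 0.5 -0.4 -0.3]
  turn 0.1 then tool shift [ -1.4  -0.  -25.6]
```

View pics/s1o.png

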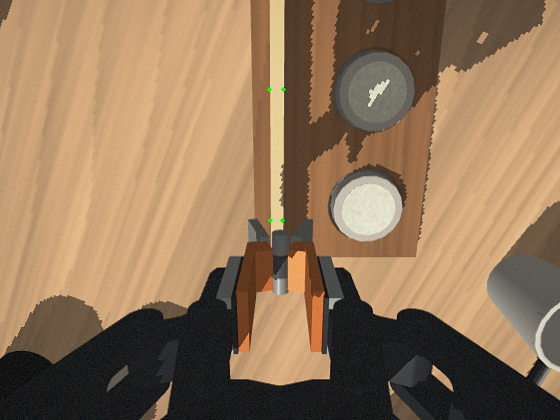

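```bash
python3 - <<'E'
from h import *
import pickle
st=pickle.load(open('pics/s1.pkl','rb'));M=R.from_quat(st['eef_rot']).as_matrix()
for y in (-16,-12,0,12,16): print(y,proj('wrist',[st['ee_pos']+M@np.array([0,y,84.6])/1000],st), proj('wrist',[st['ee_pos']+M@np.array([15,y,38.6])/1000],st))
E
```

```text
-16 [[280.29780208 231.75703865]] [[324.9935615  279.80974553]]
-12 [[280.29056375 239.83614656]] [[324.55795403 290.33064306]]
0 [[280.26942253 263.40909973]] [[323.29740182 320.71864584]]
12 [[280.24910496 286.03011504]] [[322.10226355 349.4515872 ]]
16 [[280.24250762 293.36834959]] [[321.71758799 358.68365352]]
```

>>> carry_out(
  series=[
    [-1.4, 0, 10, 0],
    [0, 0, 12, 0],
    [0, 0, 12, 0],
    [0, 0, 10, 0],
    [0, 0, 8, 0],
    [0, 0, 5, 0],
    [0, 0, 3, 0],
    [0, 0, 0, 0],
    [0, 0, 0, 0],
  ],
)

```text
time: 41.07
ee_pos: [0.5634, 0.3324, 0.1397]
eef_rot: [-0.213, 0.977, 0.0, 0.001]
wrist_force: [-0.3, 0.5, -0.4]
width: 0.0296
```

```bash
python3 - <<'E'
from h import *
st,im=snap('wrist','s2')
plan(.5633,.332,.139,-155.6)
snap('scene','s2s')
E
```

```text
t 41.12 q6 -0.34 tcp [0.5634 0.3324 0.1397] yaw -155.4 w 29.7 F [ 0.3  0.7 -0.6]
  turn 0.2 then tool shift [ 0.2 -0.4  0.7]
```

View pics/s2.png

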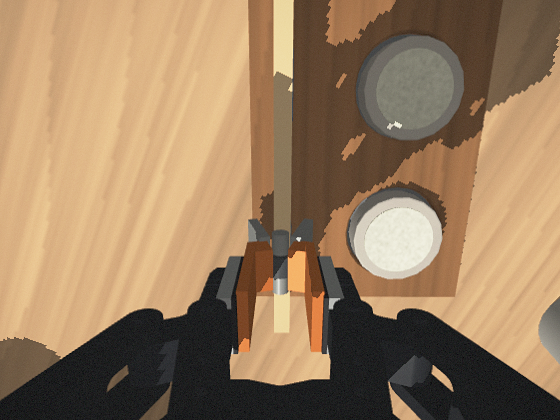

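View pics/s2s.png

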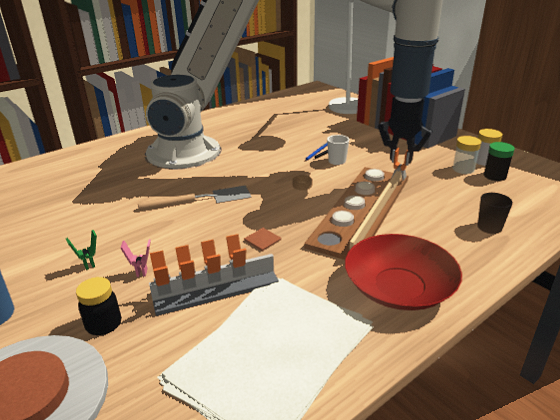

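>>> carry_out(
  series=[
    [0, 0, 1, 0],
    [0, 0, 0.5, 0],
    [0, 0, 0, 0],
  ],
)

```text
time: 41.42
ee_pos: [0.5633, 0.3325, 0.1387]
eef_rot: [-0.213, 0.977, 0.0, 0.001]
wrist_force: [-1.9, 0.3, 4.0]
width: 0.0293
```

>>> carry_out(
  series=[
    [0, 0, 1, 0],
    [0, 0, 1, 0],
    [0, 0, 1, 0],
    [0, 0, 0, 0],
    [0, 0, 0, 0],
    [0, 0, 0, 0],
    [0, 0, 0, 0],
    [0, 0, 0, 0],
  ],
  fingers=78,
)

```text
time: 42.08
ee_pos: [0.5631, 0.3323, 0.1347]
eef_rot: [-0.213, 0.977, 0.0, 0.0]
wrist_force: [-0.2, 0.9, 0.3]
width: 0.0779
```

```bash
python3 - <<'E'
from h import *
st,im=snap('wrist','s3')
plan(.5633,.332,.139,-155.6)
E
```

```text
t 42.13 q6 -0.34 tcp [0.5631 0.3323 0.1347] yaw -155.4 w 77.8 F [ 0.2  0.1 -0.7]
  turn 0.2 then tool shift [-0.  -0.3 -4.3]
```

View pics/s3.png

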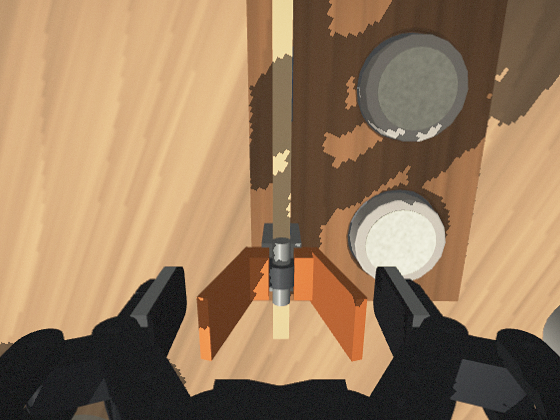

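>>> carry_out(
  series=[
    [0, 0, -10, 0],
    [0, 0, -20, 0],
    [0, 0, -25, 0],
    [0, 0, -25, 0],
    [0, 0, -10, 0],
    [0, 0, 0, 0],
    [0, 0, 0, 0],
  ],
)

```text
time: 42.72
ee_pos: [0.5631, 0.3324, 0.2254]
eef_rot: [-0.213, 0.977, 0.001, 0.001]
wrist_force: [0.2, 0.2, -0.6]
width: 0.0782
```

```bash
python3 - <<'E'
from h import *
st,im=snap('wrist','s4')
plan(.6196,-.2156,.215,-155.5)
E
```

```text
t 42.77 q6 -0.34 tcp [0.5627 0.3322 0.2241] yaw -155.4 w 78.0 F [ 0.1 -0.1 -0.4]
  turn 0.1 then tool shift [ 175.4 -522.     9.1]
```

View pics/s4.png

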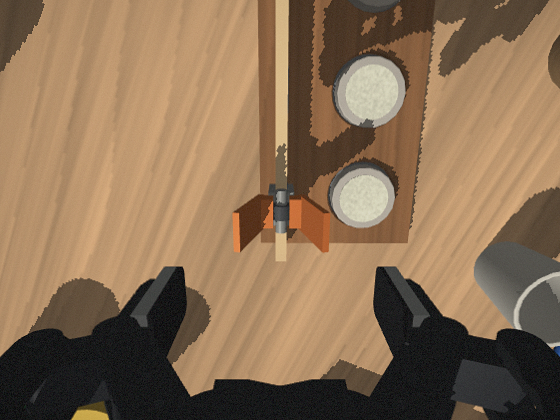

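>>> carry_out(
  series=[
    [8.77, -26.1, 0, 0],
    [8.77, -26.1, 0, 0],
    [8.77, -26.1, 0, 0],
    [8.77, -26.1, 0, 0],
    [8.77, -26.1, 0, 0],
    [8.77, -26.1, 0, 0],
    [8.77, -26.1, 0, 0],
    [8.77, -26.1, 0, 0],
    [8.77, -26.1, 0, 0],
    [8.77, -26.1, 0, 0],
    [8.77, -26.1, 0, 0],
    [8.77, -26.1, 0, 0],
    [8.77, -26.1, 0, 0],
    [8.77, -26.1, 0, 0],
    [8.77, -26.1, 0, 0],
    [8.77, -26.1, 0, 0],
    [8.77, -26.1, 0, 0],
    [8.77, -26.1, 0, 0],
    [8.77, -26.1, 0, 0],
    [8.77, -26.1, 0, 0],
  ],
  fingers=80,
)

```text
time: 44.43
ee_pos: [0.6205, -0.2165, 0.2229]
eef_rot: [-0.213, 0.977, 0.001, -0.001]
wrist_force: [1.0, 0.3, -0.4]
width: 0.0803
```

>>> carry_out(
  series=[
    [0, 0, 0, 6.15],
    [0, 0, 0, 6.15],
    [0, 0, 0, 6.15],
    [0, 0, 0, 6.15],
    [0, 0, 0, 6.15],
    [0, 0, 0, 6.15],
    [0, 0, 0, 6.1],
    [0, 0, 0, 0],
    [0, 0, 0, 0],
    [0, 0, 0, 0],
  ],
)

```text
time: 45.27
ee_pos: [0.6209, -0.2153, 0.2238]
eef_rot: [0.158, 0.987, 0.0, -0.001]
wrist_force: [0.7, 0.2, -0.1]
width: 0.0804
```

```bash
cat > clipm.py <<'E'
from h import *
import sys
st,im=snap('wrist',sys.argv[1])
plan(*eval(sys.argv[2]),.2,161.6,st)
M=R.from_quat(st['eef_rot']).as_matrix()
hsv=cv2.cvtColor(im,cv2.COLOR_BGR2HSV)
# predicted handle tops of clip
x,y=eval(sys.argv[2]); 
q=proj('wrist',frame(x,y,np.radians(161.6),[(-.0275,-.012,.099),(-.0275,.012,.099),(.0275,.012,.099),(.0275,-.012,.099)]),st)
cv2.polylines(im,[(q*1).round().astype(np.int32)],True,(0,255,0),1)
c=q.mean(0).astype(int)
y0=max(0,c[1]-70);x0=max(0,c[0]-90)
cv2.imwrite(f'pics/{sys.argv[1]}o.png',cv2.resize(im[y0:y0+140,x0:x0+180],None,fx=4,fy=4,interpolation=cv2.INTER_NEAREST))
E
python3 clipm.py t1 ".6196,-.2156"
```

```text
t 45.27 q6 -0.22 tcp [ 0.6209 -0.2153  0.2238] yaw 161.8 w 80.4 F [ 0.7  0.2 -0.1]
  turn 0.2 then tool shift [ 1.1 -0.7 23.8]
```

View pics/t1o.png

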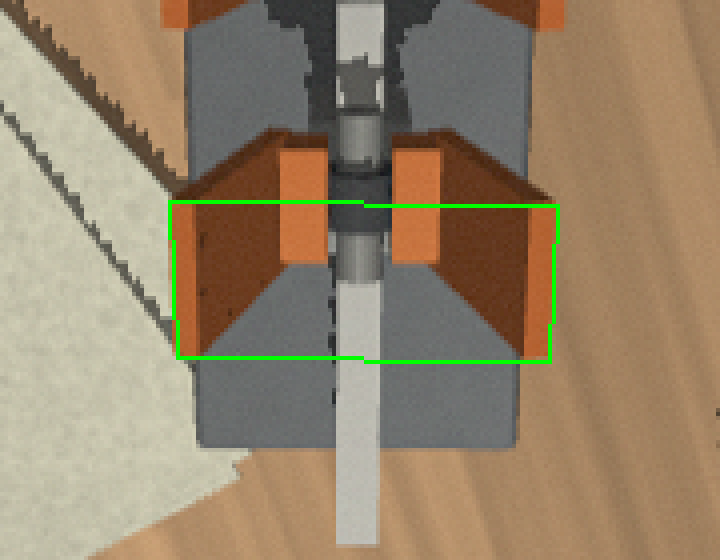

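>>> carry_out(
  series=[
    [0.9, -0.9, 15, 0.2],
    [0, 0, 18, 0],
    [0, 0, 18, 0],
    [0, 0, 15, 0],
    [0, 0, 12, 0],
    [0, 0, 10.5, 0],
    [0, 0, 0, 0],
    [0, 0, 0, 0],
  ],
)

```text
time: 45.98
ee_pos: [0.6199, -0.216, 0.1359]
eef_rot: [0.161, 0.987, -0.0, -0.0]
wrist_force: [0.8, -0.2, -0.1]
width: 0.0802
```

>>> carry_out(
  series=[
    [0, 0, 0, 0],
    [0, 0, 0, 0],
    [0, 0, 0, 0],
    [0, 0, 0, 0],
    [0, 0, 0, 0],
    [0, 0, 0, 0],
    [0, 0, 0, 0],
    [0, 0, 0, 0],
    [0, 0, 0, 0],
    [0, 0, 0, 0],
  ],
  fingers=24,
)

```text
time: 46.82
ee_pos: [0.6205, -0.2164, 0.1407]
eef_rot: [0.161, 0.987, -0.001, 0.002]
wrist_force: [-6.0, 2.6, 16.5]
width: 0.0294
```

>>> carry_out(
  series=[
    [0, 0, -5, 0],
    [0, 0, -8, 0],
    [0, 0, -12, 0],
    [0, 0, -18, 0],
    [0, 0, -20, 0],
    [0, 0, -20, 0],
    [0, 0, -9, 0],
    [0, 0, 0, 0],
    [0, 0, 0, 0],
  ],
)

```text
time: 47.57
ee_pos: [0.62, -0.2157, 0.2278]
eef_rot: [0.161, 0.987, 0.0, 0.0]
wrist_force: [-0.0, -1.3, -1.1]
width: 0.0293
```

>>> carry_out(
  series=[
    [0, 0, 0, -6.15],
    [0, 0, 0, -6.15],
    [0, 0, 0, -6.15],
    [0, 0, 0, -6.15],
    [0, 0, 0, -6.15],
    [0, 0, 0, -6.15],
    [0, 0, 0, -6.1],
    [0, 0, 0, 0],
    [0, 0, 0, 0],
  ],
)

```text
time: 48.32
ee_pos: [0.6195, -0.2158, 0.2265]
eef_rot: [-0.21, 0.978, 0.001, -0.001]
wrist_force: [0.2, 0.1, -0.6]
width: 0.0295
```

```bash
python3 - <<'E'
from h import *
st,im=snap('wrist','t2')
plan(.5963,.2591,.22,-155.5)
E
```

```text
t 48.37 q6 0.52 tcp [ 0.6196 -0.2158  0.2269] yaw -155.8 w 29.6 F [-1.   0.3 -0.4]
  turn -0.3 then tool shift [-175.7  441.8    6.9]
```

View pics/t2.png

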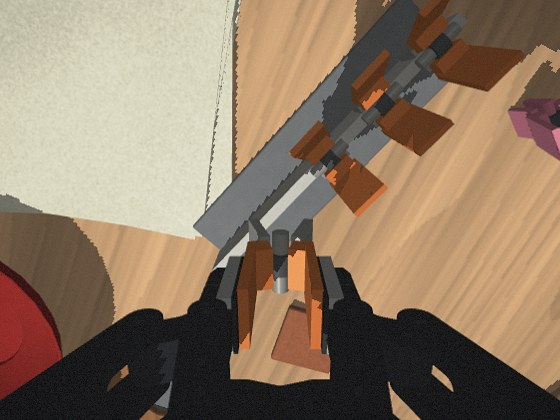

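>>> carry_out(
  series=[
    [-8.8, 22.1, 0, -0.3],
    [-8.8, 22.1, 0, 0],
    [-8.8, 22.1, 0, 0],
    [-8.8, 22.1, 0, 0],
    [-8.8, 22.1, 0, 0],
    [-8.8, 22.1, 0, 0],
    [-8.8, 22.1, 0, 0],
    [-8.8, 22.1, 0, 0],
    [-8.8, 22.1, 0, 0],
    [-8.8, 22.1, 0, 0],
    [-8.8, 22.1, 0, 0],
    [-8.8, 22.1, 0, 0],
    [-8.8, 22.1, 0, 0],
    [-8.8, 22.1, 0, 0],
    [-8.8, 22.1, 0, 0],
    [-8.8, 22.1, 0, 0],
    [-8.8, 22.1, 0, 0],
    [-8.8, 22.1, 0, 0],
    [-8.8, 22.1, 0, 0],
    [-8.8, 22.1, 0, 0],
  ],
)

```text
time: 50.03
ee_pos: [0.5948, 0.2603, 0.2277]
eef_rot: [-0.213, 0.977, -0.0, -0.0]
wrist_force: [0.4, -0.6, -0.4]
width: 0.0292
```

>>> carry_out(
  series=[
    [0, 0, 15, 0],
    [0, 0, 15, 0],
    [0, 0, 0, 0],
    [0, 0, 0, 0],
  ],
)

```text
time: 50.37
ee_pos: [0.5947, 0.2588, 0.1971]
eef_rot: [-0.213, 0.977, -0.001, -0.001]
wrist_force: [-0.4, 0.2, -0.4]
width: 0.0293
```

```bash
cat > fen.py <<'E'
from h import *
import sys
st,im=snap('wrist',sys.argv[1])
k=int(sys.argv[2]);p=(.5884,.1677,.426)
e=frame(*p,[(.045,-.16+.08*k,.05)])[0]
plan(e[0],e[1],.1405,-155.6,st)
for y in (-160,-80,0,80,160):
  q=proj('wrist',frame(*p,[(.041,y/1e3,.05),(.049,y/1e3,.05)]),st)
  for u in q: cv2.circle(im,tuple(int(v) for v in u.round()),2,(0,255,0),-1)
cv2.imwrite(f'pics/{sys.argv[1]}o.png',im)
E
python3 fen.py t3 3
```

```text
t 50.37 q6 -0.22 tcp [0.5947 0.2588 0.1971] yaw -155.4 w 29.3 F [-0.4  0.2 -0.4]
  turn 0.2 then tool shift [-1.6 -0.4 56.6]
```

View pics/t3o.png

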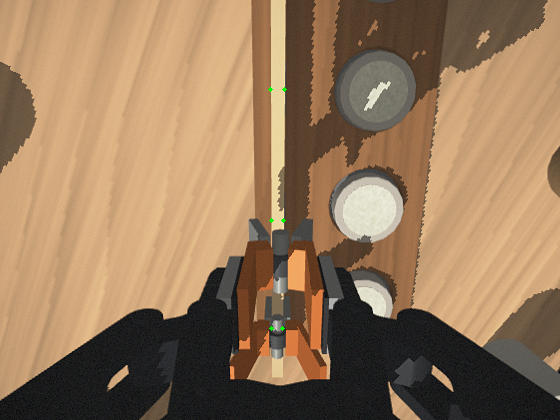

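>>> carry_out(
  series=[
    [-1.5, -0.3, 10, 0],
    [0, 0, 12, 0],
    [0, 0, 12, 0],
    [0, 0, 10, 0],
    [0, 0, 8, 0],
    [0, 0, 4, 0],
    [0, 0, 1.5, 0],
    [0, 0, 0, 0],
    [0, 0, 0, 0],
  ],
)

```text
time: 51.17
ee_pos: [0.5969, 0.2597, 0.1412]
eef_rot: [-0.214, 0.977, 0.0, 0.001]
wrist_force: [-0.3, 0.7, -0.7]
width: 0.0296
```

>>> carry_out(
  series=[
    [0, 0, 1, 0],
    [0, 0, 0.8, 0],
    [0, 0, 0, 0],
    [0, 0, 0, 0],
  ],
)

```text
time: 51.5
ee_pos: [0.597, 0.2598, 0.1408]
eef_rot: [-0.214, 0.977, 0.0, 0.001]
wrist_force: [-3.5, -0.0, 6.2]
width: 0.0293
```

>>> carry_out(
  series=[
    [0, 0, 1, 0],
    [0, 0, 1, 0],
    [0, 0, 1, 0],
    [0, 0, 0, 0],
    [0, 0, 0, 0],
    [0, 0, 0, 0],
    [0, 0, 0, 0],
    [0, 0, 0, 0],
  ],
  fingers=78,
)

```text
time: 52.17
ee_pos: [0.5967, 0.2596, 0.136]
eef_rot: [-0.214, 0.977, 0.0, 0.0]
wrist_force: [0.9, 1.4, -0.3]
width: 0.0782
```

>>> carry_out(
  series=[
    [0, 0, -10, 0],
    [0, 0, -20, 0],
    [0, 0, -25, 0],
    [0, 0, -25, 0],
    [0, 0, -7, 0],
    [0, 0, 0, 0],
    [0, 0, 0, 0],
  ],
)

```text
time: 52.75
ee_pos: [0.5965, 0.2596, 0.2233]
eef_rot: [-0.214, 0.977, 0.0, 0.0]
wrist_force: [-0.1, 0.3, -0.1]
width: 0.0778
```

```bash
python3 - <<'E'
from h import *
st,im=snap('wrist','t4')
plan(.6042,-.2619,.22,-155.5)
E
```

```text
t 52.80 q6 -0.22 tcp [0.5961 0.2594 0.2221] yaw -155.3 w 77.8 F [ 0.5 -0.3 -0.4]
  turn 0.2 then tool shift [ 208.9 -477.7    2.1]
```

View pics/t4.png

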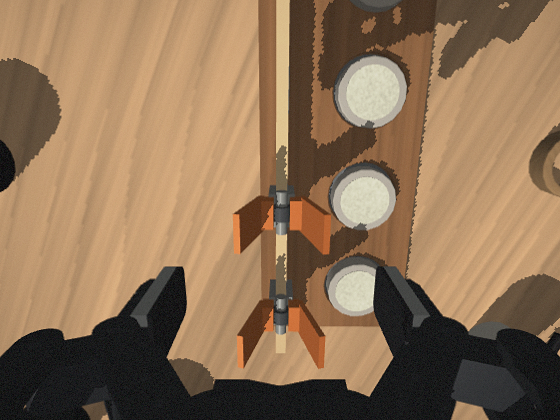

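Two clips seated. Next clip C (0.6040, −0.2619).

>>> carry_out(
  series=[
    [10.4, -23.9, 0, 0.2],
    [10.4, -23.9, 0, 0],
    [10.4, -23.9, 0, 0],
    [10.4, -23.9, 0, 0],
    [10.4, -23.9, 0, 0],
    [10.4, -23.9, 0, 0],
    [10.4, -23.9, 0, 0],
    [10.4, -23.9, 0, 0],
    [10.4, -23.9, 0, 0],
    [10.4, -23.9, 0, 0],
    [10.4, -23.9, 0, 0],
    [10.4, -23.9, 0, 0],
    [10.4, -23.9, 0, 0],
    [10.4, -23.9, 0, 0],
    [10.4, -23.9, 0, 0],
    [10.4, -23.9, 0, 0],
    [10.4, -23.9, 0, 0],
    [10.4, -23.9, 0, 0],
    [10.4, -23.9, 0, 0],
    [10.4, -23.9, 0, 0],
  ],
  fingers=80,
)

```text
time: 54.47
ee_pos: [0.6052, -0.2627, 0.221]
eef_rot: [-0.212, 0.977, 0.001, -0.001]
wrist_force: [0.1, 0.9, 0.5]
width: 0.0799
```

>>> carry_out(
  series=[
    [0, 0, 0, 6.15],
    [0, 0, 0, 6.15],
    [0, 0, 0, 6.15],
    [0, 0, 0, 6.15],
    [0, 0, 0, 6.15],
    [0, 0, 0, 6.15],
    [0, 0, 0, 6.1],
    [0, 0, 0, 0],
    [0, 0, 0, 0],
    [0, 0, 0, 0],
  ],
)

```text
time: 55.3
ee_pos: [0.6056, -0.2616, 0.222]
eef_rot: [0.159, 0.987, 0.0, -0.001]
wrist_force: [0.1, -0.1, 0.4]
width: 0.0797
```

```bash
python3 clipm.py u1 ".6042,-.2617"
```

```text
t 55.30 q6 -0.15 tcp [ 0.6056 -0.2616  0.222 ] yaw 161.7 w 79.7 F [ 0.1 -0.1  0.4]
  turn 0.1 then tool shift [ 1.3 -0.6 22. ]
```

View pics/u1o.png

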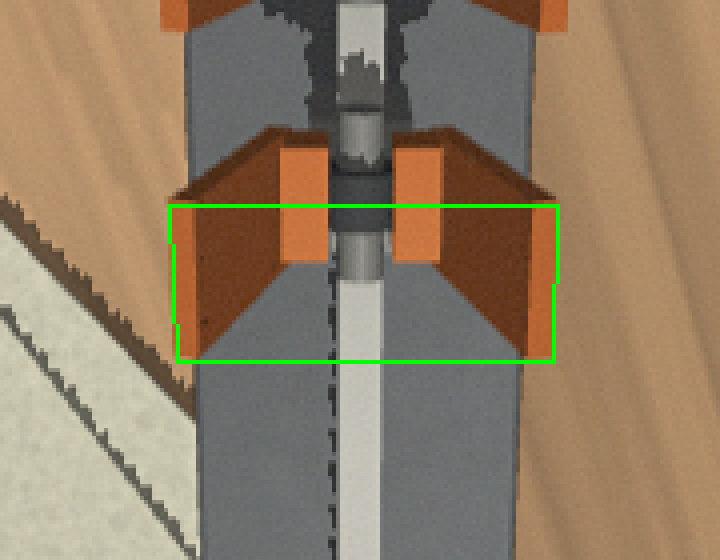

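>>> carry_out(
  series=[
    [1.2, -1.1, 15, 0.1],
    [0, 0, 18, 0],
    [0, 0, 18, 0],
    [0, 0, 15, 0],
    [0, 0, 11, 0],
    [0, 0, 9.5, 0],
    [0, 0, 0, 0],
    [0, 0, 0, 0],
  ],
)

```text
time: 56.02
ee_pos: [0.6044, -0.2624, 0.1364]
eef_rot: [0.161, 0.987, -0.0, -0.0]
wrist_force: [0.6, -0.2, -0.2]
width: 0.08
```

>>> carry_out(
  series=[
    [0, 0, 0, 0],
    [0, 0, 0, 0],
    [0, 0, 0, 0],
    [0, 0, 0, 0],
    [0, 0, 0, 0],
    [0, 0, 0, 0],
    [0, 0, 0, 0],
    [0, 0, 0, 0],
    [0, 0, 0, 0],
    [0, 0, 0, 0],
  ],
  fingers=24,
)

```text
time: 56.85
ee_pos: [0.6048, -0.263, 0.1408]
eef_rot: [0.161, 0.987, -0.001, 0.002]
wrist_force: [-5.6, 2.0, 16.0]
width: 0.0296
```

>>> carry_out(
  series=[
    [0, 0, -5, 0],
    [0, 0, -8, 0],
    [0, 0, -12, 0],
    [0, 0, -18, 0],
    [0, 0, -20, 0],
    [0, 0, -20, 0],
    [0, 0, -9, 0],
    [0, 0, 0, 0],
    [0, 0, 0, 0],
  ],
)

```text
time: 57.6
ee_pos: [0.6044, -0.2621, 0.228]
eef_rot: [0.161, 0.987, 0.0, 0.0]
wrist_force: [-1.0, 0.9, -1.5]
width: 0.0295
```

>>> carry_out(
  series=[
    [0, 0, 0, -6.15],
    [0, 0, 0, -6.15],
    [0, 0, 0, -6.15],
    [0, 0, 0, -6.15],
    [0, 0, 0, -6.15],
    [0, 0, 0, -6.15],
    [0, 0, 0, -6.1],
    [0, 0, 0, 0],
    [0, 0, 0, 0],
  ],
)

```text
time: 58.35
ee_pos: [0.6039, -0.2621, 0.2267]
eef_rot: [-0.21, 0.978, 0.001, -0.001]
wrist_force: [-0.5, -0.5, -0.1]
width: 0.0297
```

```bash
python3 - <<'E'
from h import *
st,im=snap('wrist','u2')
plan(.6294,.1863,.22,-155.6)
E
```

```text
t 58.40 q6 0.60 tcp [ 0.604  -0.2622  0.2271] yaw -155.8 w 29.3 F [ 0.3  0.4 -0.2]
  turn -0.2 then tool shift [-208.4  398.     7.1]
```

View pics/u2.png

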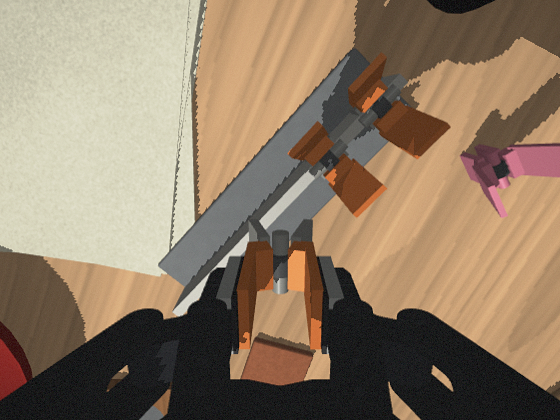

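>>> carry_out(
  series=[
    [-10.45, 19.9, 0, -0.2],
    [-10.45, 19.9, 0, 0],
    [-10.45, 19.9, 0, 0],
    [-10.45, 19.9, 0, 0],
    [-10.45, 19.9, 0, 0],
    [-10.45, 19.9, 0, 0],
    [-10.45, 19.9, 0, 0],
    [-10.45, 19.9, 0, 0],
    [-10.45, 19.9, 0, 0],
    [-10.45, 19.9, 0, 0],
    [-10.45, 19.9, 0, 0],
    [-10.45, 19.9, 0, 0],
    [-10.45, 19.9, 0, 0],
    [-10.45, 19.9, 0, 0],
    [-10.45, 19.9, 0, 0],
    [-10.45, 19.9, 0, 0],
    [-10.45, 19.9, 0, 0],
    [-10.45, 19.9, 0, 0],
    [-10.45, 19.9, 0, 0],
    [-10.45, 19.9, 0, 0],
  ],
)

```text
time: 60.07
ee_pos: [0.6284, 0.1876, 0.2278]
eef_rot: [-0.212, 0.977, -0.0, -0.0]
wrist_force: [1.1, 0.2, -0.4]
width: 0.0293
```

>>> carry_out(
  series=[
    [0, 0, 15, 0],
    [0, 0, 15, 0],
    [0, 0, 0, 0],
    [0, 0, 0, 0],
  ],
)

```text
time: 60.4
ee_pos: [0.6281, 0.1863, 0.1973]
eef_rot: [-0.212, 0.977, -0.0, -0.001]
wrist_force: [-0.2, 0.3, -0.8]
width: 0.0293
```

```bash
python3 fen.py u3 2
```

```text
t 60.40 q6 -0.10 tcp [0.6281 0.1863 0.1973] yaw -155.5 w 29.3 F [-0.2  0.3 -0.8]
  turn 0.1 then tool shift [-1.1 -0.5 56.8]
```

View pics/u3o.png

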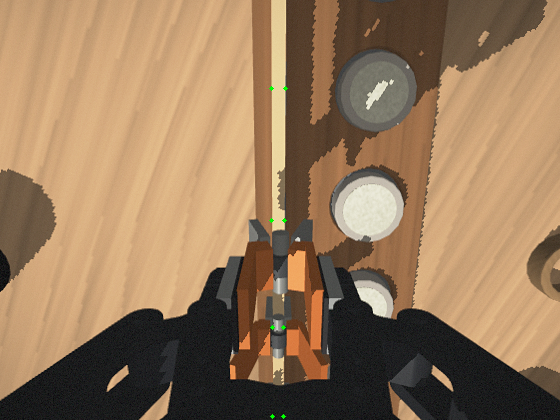

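>>> carry_out(
  series=[
    [-0.8, -0.4, 10, 0],
    [0, 0, 12, 0],
    [0, 0, 12, 0],
    [0, 0, 10, 0],
    [0, 0, 8, 0],
    [0, 0, 4, 0],
    [0, 0, 2.2, 0],
    [0, 0, 1, 0],
    [0, 0, 0, 0],
    [0, 0, 0, 0],
  ],
)

```text
time: 61.28
ee_pos: [0.6299, 0.1865, 0.141]
eef_rot: [-0.213, 0.977, -0.0, 0.001]
wrist_force: [-2.7, -1.6, 5.6]
width: 0.0291
```

Seated; release.

>>> carry_out(
  series=[
    [0, 0, 1, 0],
    [0, 0, 1, 0],
    [0, 0, 1, 0],
    [0, 0, 0, 0],
    [0, 0, 0, 0],
    [0, 0, 0, 0],
    [0, 0, 0, 0],
    [0, 0, 0, 0],
  ],
  fingers=78,
)

```text
time: 61.95
ee_pos: [0.6296, 0.1866, 0.1362]
eef_rot: [-0.213, 0.977, 0.0, 0.0]
wrist_force: [-0.6, -0.8, 0.3]
width: 0.078
```

>>> carry_out(
  series=[
    [0, 0, -10, 0],
    [0, 0, -20, 0],
    [0, 0, -25, 0],
    [0, 0, -25, 0],
    [0, 0, -7, 0],
    [0, 0, 0, 0],
    [0, 0, 0, 0],
  ],
)

```text
time: 62.53
ee_pos: [0.6294, 0.1866, 0.2235]
eef_rot: [-0.213, 0.977, 0.0, 0.0]
wrist_force: [0.8, -0.1, -0.7]
width: 0.0781
```

```bash
python3 - <<'E'
from h import *
st,im=snap('wrist','u4')
plan(.5890,-.3075,.22,-155.5)
E
```

```text
t 62.58 q6 -0.10 tcp [0.629  0.1864 0.2224] yaw -155.4 w 78.1 F [ 0.1 -0.3 -0.5]
  turn 0.1 then tool shift [ 241.3 -432.9    2.4]
```

View pics/u4.png

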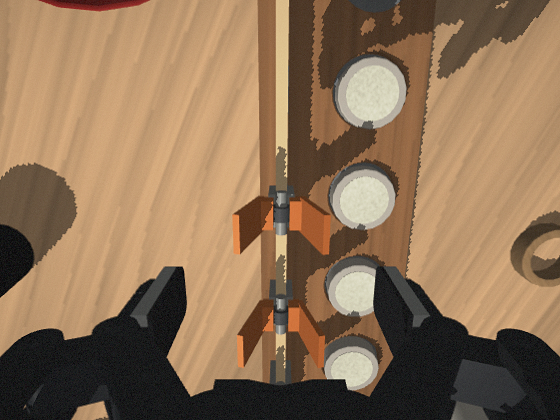

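>>> carry_out(
  series=[
    [12.0, -21.65, 0, 0.1],
    [12.0, -21.65, 0, 0],
    [12.0, -21.65, 0, 0],
    [12.0, -21.65, 0, 0],
    [12.0, -21.65, 0, 0],
    [12.0, -21.65, 0, 0],
    [12.0, -21.65, 0, 0],
    [12.0, -21.65, 0, 0],
    [12.0, -21.65, 0, 0],
    [12.0, -21.65, 0, 0],
    [12.0, -21.65, 0, 0],
    [12.0, -21.65, 0, 0],
    [12.0, -21.65, 0, 0],
    [12.0, -21.65, 0, 0],
    [12.0, -21.65, 0, 0],
    [12.0, -21.65, 0, 0],
    [12.0, -21.65, 0, 0],
    [12.0, -21.65, 0, 0],
    [12.0, -21.65, 0, 0],
    [12.0, -21.65, 0, 0],
  ],
  fingers=80,
)

```text
time: 64.25
ee_pos: [0.5902, -0.308, 0.2213]
eef_rot: [-0.212, 0.977, 0.001, -0.001]
wrist_force: [0.9, 0.4, -0.8]
width: 0.0798
```

>>> carry_out(
  series=[
    [0, 0, 0, 6.15],
    [0, 0, 0, 6.15],
    [0, 0, 0, 6.15],
    [0, 0, 0, 6.15],
    [0, 0, 0, 6.15],
    [0, 0, 0, 6.15],
    [0, 0, 0, 6.1],
    [0, 0, 0, 0],
    [0, 0, 0, 0],
    [0, 0, 0, 0],
  ],
)

```text
time: 65.08
ee_pos: [0.5907, -0.3069, 0.2223]
eef_rot: [0.159, 0.987, 0.0, -0.001]
wrist_force: [-0.5, -1.0, 0.6]
width: 0.0802
```

```bash
python3 clipm.py v1 ".5889,-.3078"
```

```text
t 65.08 q6 -0.07 tcp [ 0.5907 -0.3069  0.2223] yaw 161.7 w 80.2 F [-0.5 -1.   0.6]
  turn 0.1 then tool shift [ 1.4 -1.4 22.3]
```

View pics/v1o.png

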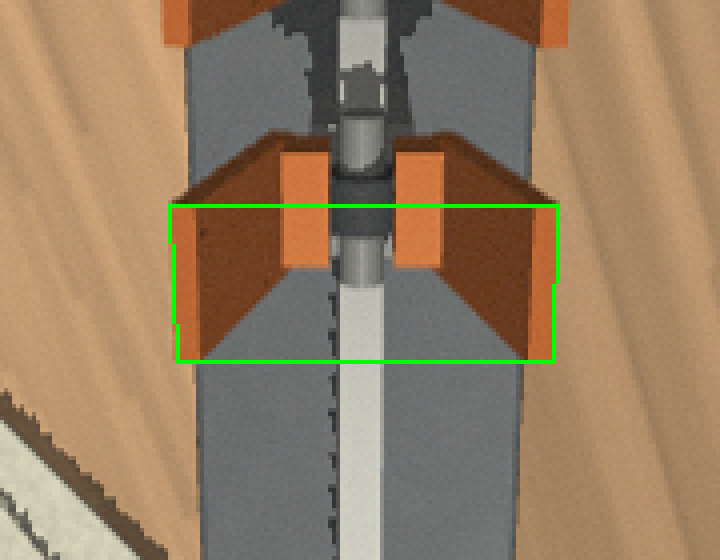

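>>> carry_out(
  series=[
    [1.4, -1.5, 15, 0.1],
    [0, 0, 18, 0],
    [0, 0, 18, 0],
    [0, 0, 15, 0],
    [0, 0, 11, 0],
    [0, 0, 9.5, 0],
    [0, 0, 0, 0],
    [0, 0, 0, 0],
  ],
)

```text
time: 65.8
ee_pos: [0.5892, -0.3081, 0.1367]
eef_rot: [0.161, 0.987, -0.0, -0.0]
wrist_force: [-0.3, 0.3, 1.0]
width: 0.0798
```

>>> carry_out(
  series=[
    [0, 0, 0, 0],
    [0, 0, 0, 0],
    [0, 0, 0, 0],
    [0, 0, 0, 0],
    [0, 0, 0, 0],
    [0, 0, 0, 0],
    [0, 0, 0, 0],
    [0, 0, 0, 0],
    [0, 0, 0, 0],
    [0, 0, 0, 0],
  ],
  fingers=24,
)

```text
time: 66.63
ee_pos: [0.5896, -0.3088, 0.1412]
eef_rot: [0.161, 0.987, -0.001, 0.002]
wrist_force: [-5.6, 2.8, 15.5]
width: 0.0296
```

>>> carry_out(
  series=[
    [0, 0, -5, 0],
    [0, 0, -8, 0],
    [0, 0, -12, 0],
    [0, 0, -18, 0],
    [0, 0, -20, 0],
    [0, 0, -20, 0],
    [0, 0, -9, 0],
    [0, 0, 0, 0],
    [0, 0, 0, 0],
  ],
)

```text
time: 67.38
ee_pos: [0.5892, -0.3078, 0.2283]
eef_rot: [0.161, 0.987, 0.0, 0.0]
wrist_force: [-0.2, -0.4, -1.8]
width: 0.0293
```

>>> carry_out(
  series=[
    [0, 0, 0, -6.15],
    [0, 0, 0, -6.15],
    [0, 0, 0, -6.15],
    [0, 0, 0, -6.15],
    [0, 0, 0, -6.15],
    [0, 0, 0, -6.15],
    [0, 0, 0, -6.1],
    [0, 0, 0, 0],
    [0, 0, 0, 0],
  ],
)

```text
time: 68.13
ee_pos: [0.5887, -0.3078, 0.227]
eef_rot: [-0.21, 0.978, 0.001, -0.001]
wrist_force: [0.1, -0.2, -1.1]
width: 0.0295
```

```bash
python3 - <<'E'
from h import *
st,im=snap('wrist','v2')
plan(.6624,.1134,.22,-155.6)
E
```

```text
t 68.18 q6 0.67 tcp [ 0.5888 -0.3078  0.2273] yaw -155.8 w 29.1 F [-0.3 -0.8 -0.5]
  turn -0.2 then tool shift [-241.   353.2    7.3]
```

View pics/v2.png

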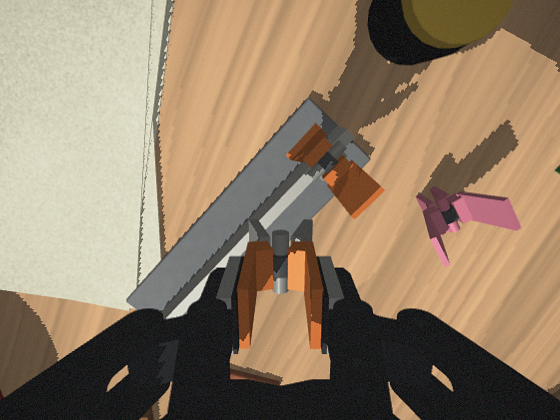

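>>> carry_out(
  series=[
    [-12.05, 17.65, 0, -0.2],
    [-12.05, 17.65, 0, 0],
    [-12.05, 17.65, 0, 0],
    [-12.05, 17.65, 0, 0],
    [-12.05, 17.65, 0, 0],
    [-12.05, 17.65, 0, 0],
    [-12.05, 17.65, 0, 0],
    [-12.05, 17.65, 0, 0],
    [-12.05, 17.65, 0, 0],
    [-12.05, 17.65, 0, 0],
    [-12.05, 17.65, 0, 0],
    [-12.05, 17.65, 0, 0],
    [-12.05, 17.65, 0, 0],
    [-12.05, 17.65, 0, 0],
    [-12.05, 17.65, 0, 0],
    [-12.05, 17.65, 0, 0],
    [-12.05, 17.65, 0, 0],
    [-12.05, 17.65, 0, 0],
    [-12.05, 17.65, 0, 0],
    [-12.05, 17.65, 0, 0],
  ],
)

```text
time: 69.85
ee_pos: [0.6611, 0.1143, 0.2281]
eef_rot: [-0.212, 0.977, 0.0, -0.0]
wrist_force: [1.3, -0.3, -0.1]
width: 0.0291
```

>>> carry_out(
  series=[
    [0, 0, 15, 0],
    [0, 0, 15, 0],
    [0, 0, 0, 0],
    [0, 0, 0, 0],
  ],
)

```text
time: 70.18
ee_pos: [0.6607, 0.1131, 0.1976]
eef_rot: [-0.212, 0.977, -0.0, -0.001]
wrist_force: [-0.5, -0.4, -0.5]
width: 0.0291
```

```bash
python3 fen.py v3 1
```

```text
t 70.18 q6 0.03 tcp [0.6607 0.1131 0.1976] yaw -155.5 w 29.1 F [-0.5 -0.4 -0.5]
  turn 0.1 then tool shift [-1.8 -0.4 57.1]
```

View pics/v3o.png

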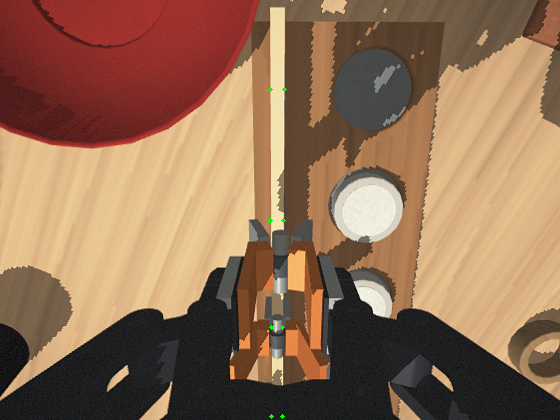

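>>> carry_out(
  series=[
    [-1.4, -0.4, 10, 0],
    [0, 0, 12, 0],
    [0, 0, 12, 0],
    [0, 0, 10, 0],
    [0, 0, 8, 0],
    [0, 0, 4, 0],
    [0, 0, 2.2, 0],
    [0, 0, 1, 0],
    [0, 0, 0, 0],
    [0, 0, 0, 0],
  ],
)

```text
time: 71.07
ee_pos: [0.6631, 0.1134, 0.1413]
eef_rot: [-0.213, 0.977, -0.0, 0.001]
wrist_force: [-3.0, 0.4, 5.9]
width: 0.0294
```

>>> carry_out(
  series=[
    [0, 0, 1, 0],
    [0, 0, 1, 0],
    [0, 0, 1, 0],
    [0, 0, 0, 0],
    [0, 0, 0, 0],
    [0, 0, 0, 0],
    [0, 0, 0, 0],
    [0, 0, 0, 0],
  ],
  fingers=78,
)

```text
time: 71.73
ee_pos: [0.6627, 0.1135, 0.1365]
eef_rot: [-0.213, 0.977, 0.0, 0.0]
wrist_force: [-0.3, -0.4, -0.6]
width: 0.078
```

>>> carry_out(
  series=[
    [0, 0, -10, 0],
    [0, 0, -20, 0],
    [0, 0, -25, 0],
    [0, 0, -25, 0],
    [0, 0, -25, 0],
    [10, 0, -15, 0],
    [20, 0, 0, 0],
    [20, 0, 0, 0],
    [20, 0, 0, 0],
    [20, 0, 0, 0],
    [20, 0, 0, 0],
    [20, 0, 0, 0],
    [10, 0, 0, 0],
    [0, 0, 0, 0],
    [0, 0, 0, 0],
  ],
)

```text
time: 72.98
ee_pos: [0.5352, 0.055, 0.2571]
eef_rot: [-0.213, 0.977, 0.0, 0.001]
wrist_force: [-0.2, 0.4, 0.1]
width: 0.0774
```

```bash
python3 - <<'E'
from h import *
st,im=snap('wrist','w1'); snap('scene','w2');_,t=snap('top','w3')
plan(.55,.05,.25,-155.5,st)
s=cv2.imread('pics/w2.png'); cv2.imwrite('pics/w2c.png',cv2.resize(s[120:290,290:450],None,fx=3.5,fy=3.5,interpolation=cv2.INTER_CUBIC))
E
```

```text
t 72.98 q6 0.04 tcp [0.5352 0.055  0.2571] yaw -155.4 w 77.4 F [-0.2  0.4  0.1]
  turn 0.1 then tool shift [-11.4 -10.7   7.1]
```

View pics/w1.png

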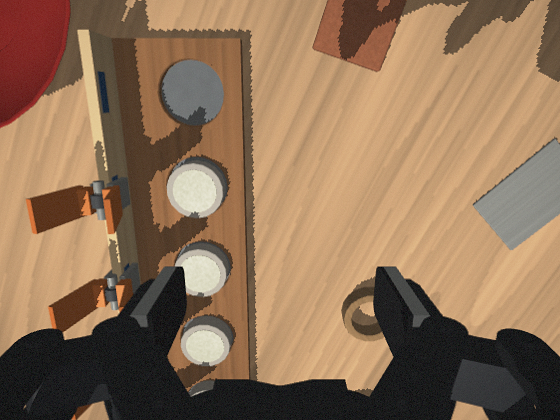

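View pics/w2c.png

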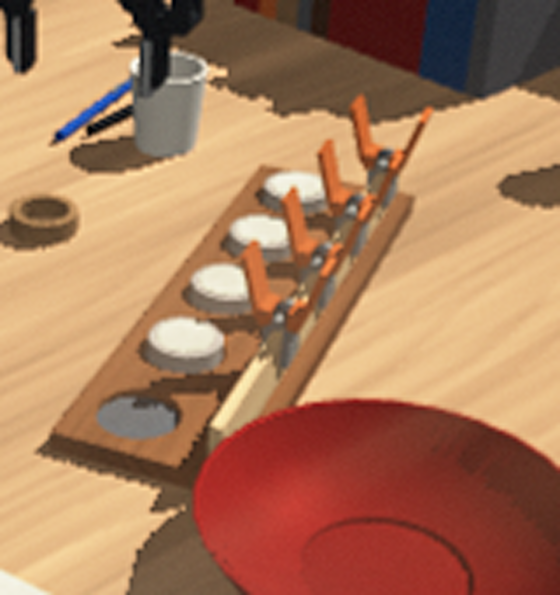

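View pics/w3.png

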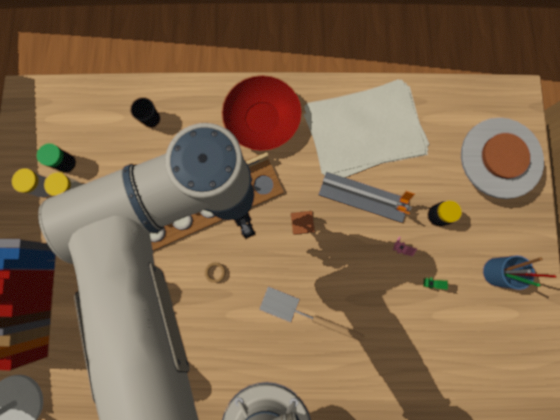

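```bash
python3 ov.py w1 "[(.6033,.0869,.024,.025),(.5702,.1597,.024,.025),(.5370,.2325,.024,.025)]" "(200,60,700,660)"; python3 ov.py w2 "[(.6033,.0869,.024,.025),(.5702,.1597,.024,.025),(.5370,.2325,.024,.025),(.5039,.3053,.024,.025)]" "(600,300,860,520)" scene; python3 -c "
import cv2;i=cv2.imread('pics/w2_o.png');cv2.imwrite('pics/w2_p.png',cv2.resize(i,None,fx=2.6,fy=2.6))"
```

```text
(no output)
```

View pics/w1_o.png

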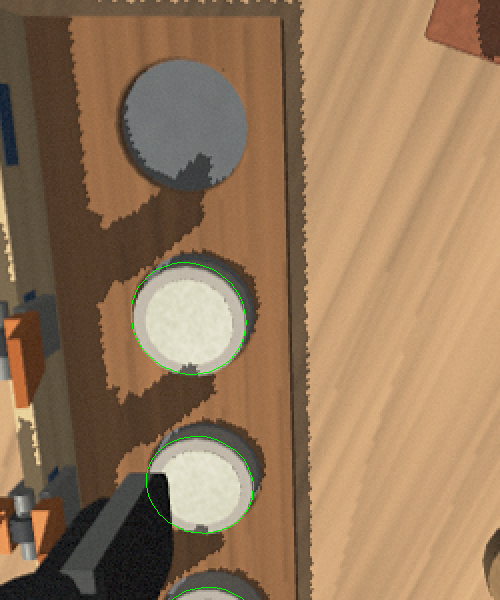

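View pics/w2_p.png

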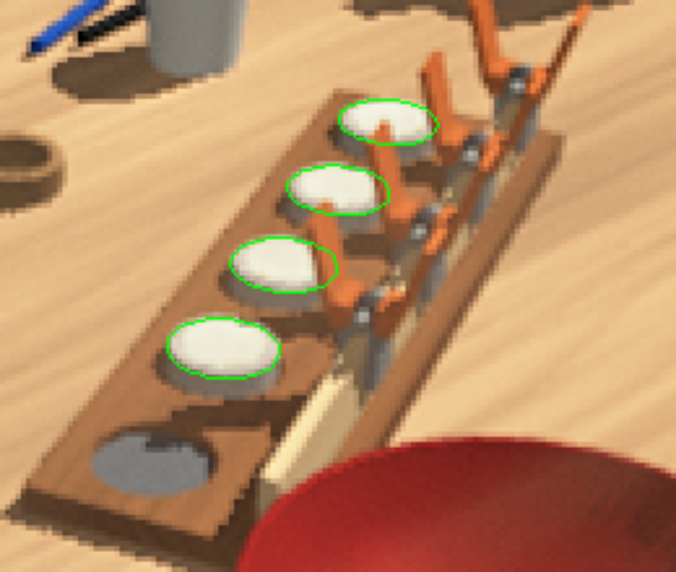

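Blank tops match the seated height (24 mm) and every clip is upright. The arm is clear of everything, so I'll hand in.

```bash
python3 - <<'E'
from bench import arm
print(arm.close_job())
E
```

```text
the job is handed in; nothing more can be done
None
```

The job is handed in: all four blanks on the desk now lie in wells 1 to 4. I then took four clips from the rack and put one on the fence behind each filled well. This took about 73 s of the 210 s allowed. One blank was knocked aside during the run; I found it again in the top camera picture and placed it with the others.

- **Blanks:** in the last pictures, outlines drawn at the seated height (top at 24 mm) matched the blanks in wells 1 to 4 in the scene view. The wrist view agreed for wells 1 and 2. The blanks look flat and centred.
- **Clips:** all four stand upright on the fence. Each was pressed down to about the height at which it had sat on the rack, and showed 4 to 6 N of resistance there. I did not measure their final depth any other way.
- **Left alone:** well 0 and its stretch of fence are empty, and the fifth clip is still on the rack. In the last top view the jar, tape and pink and green look-alikes show no change.
- **Forces:** the highest wrist force I read was about 18 N, and the arm was touching nothing at hand-in.
- **Disagreement:** my first position for the tray, from the cameras at a distance, was about 2 mm off what the close wrist views showed. I corrected for this before the first blank was placed, and no check failed after that.

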